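# Bed a taper candle in the trimming cradle

## Task

Lift the candle off its wooden rest and lay it in the V-shaped trimming cradle, its flat foot towards the brass back stop but still short of the sprung steel roller. Then slide it along under the roller until you feel its foot bear firmly on the stop (a steady press of about 6 N) and it lies bedded on both flanks; the stop is held by friction only and must not be pushed back from its setting. Leave the candle lying there, and do not disturb the jigger or the coaster.

Things in the scene. Friction and masses are not known exactly. Their poses are not given: they have to be found in the camera images.
- candle: Ivory taper candle, a straight wax cylinder 20.8 mm thick and 215 mm long, 60 to 100 g (the thin wick adds 9 mm without resistance). Origin: centre of the flat foot; z runs along it from foot to wick. It starts level in the rest's two notches, foot to the robot's right (about -y), axis 36.7 mm above the worktop. Between 60 and 125 mm from its foot it is free, with 26 mm of air below its axis.
- cradle: Wooden trimming cradle, fixed; board 70 x 236 x 10 mm, y = -100 to 136 mm. Origin: on its underside; y runs along the V to the back stop (robot's right), z up. V-blocks with 45 degree flanks, open upwards, at y = -98 to -82 and +8 to +72 mm; apex 22, rims 40 mm above the worktop; finger room between them and before y = -100 mm. A bedded candle's axis is parallel to y at x = 0, z = 36.7 mm.
- v_mouth (a point): Point in the cradle on the bedded candle's axis, in the middle of the small front V-block (cradle y = -90 mm, 36.7 mm high). Axes as the cradle's. A candle laid with its foot at cradle y = 38 mm rests in both V-blocks and its wick end then overhangs to y = -177 mm.
- roller_line (a point): Point of the cradle on the same axis (cradle y = 52 mm) where a foot coming along the V meets the sprung steel roller. The roller (radius 8 mm, axis at y = 58 mm) hangs 2.5 mm lower than a bedded candle's top in a steel arch 69 mm wide and 77 mm high. The foot lifts it: the push rises from under 1 N to some 2 to 6 N, then 1 to 5 N of drag remain.
- stop_zone (a point): Point of the cradle on the same axis (cradle y = 91 mm), mid-range of the back stop, a brass disc 24 mm wide facing -y on a rod held by friction, which gives way at about 12 N. The disc's face is set anywhere within 13 mm before or behind this point, differently each time, and is not measured. A push of up to 11 N on the candle's wick end is safe.
- rest: Plain wooden rest, fixed to the worktop: board 60 x 160 x 10 mm with two V-notched blocks (rims 40 mm high) at y = -68 and +68 mm, 12 mm thick. Origin: centre of its underside; its y axis runs along the candle, roughly to the robot's right.
- jigger: Steel double-cone jigger, 45 mm wide, 80 mm high, standing by; origin: centre of its underside. Leave alone.
- coaster: Round glass coaster with a silver rim, 85 mm wide, 8 mm thick, flat on the worktop; origin: centre of its underside. Leave alone.

How it is judged:
On the way, in this order (a step that is already met when the one before it is completed fails the run):
1. the candle lies in the V with its foot still short of the roller (x of candle in the frame of cradle between -0.002 and 0.002 m and z of candle in the frame of cradle between 0.0327 and 0.0387 m and angle between the z axis of candle and the y axis of cradle, either way round below 0.04 rad and y of candle in the frame of cradle between 0 and 0.052 m), for 0.1 s.
2. the candle's foot is pressed on the back stop with more than 3 N (x of candle in the frame of cradle between -0.002 and 0.002 m and z of candle in the frame of cradle between 0.0327 and 0.0387 m and angle between the z axis of candle and the y axis of cradle, either way round below 0.04 rad and contact force between candle and stop_c0 above 3 N), for 0.2 s.
At the end, for the whole second after the job is handed in: The candle lies along the V within 2 mm of its bedded axis sideways and in height and within 0.04 rad, touching both flanks of the long V-block, under the roller, its foot within about 2 mm of the back stop's face; it is released and at rest (x of candle in the frame of cradle between -0.002 and 0.002 m and z of candle in the frame of cradle between 0.0327 and 0.0387 m and angle between the z axis of candle and the y axis of cradle, either way round below 0.04 rad and distance between candle and stop_c0 below 0.0055 m and contact force between candle and cradle_c1 above 0.05 N and contact force between candle and cradle_c3 above 0.05 N and linear speed of candle below 0.01 m/s and contact force between candle and the fingers below 0.1 N).
It fails at once if the back stop is pushed more than 2 mm from its setting (distance of stop_c0 from where it was at the start of the episode above 0.002 m).
It fails at once if the jigger or the coaster is knocked or moved more than 15 mm (distance of any of jigger, coaster from where it was at the start of the episode above 0.015 m or angle between jigger's own z axis and vertical above 0.3 rad).
It fails at once if the candle falls off onto the floor (height (world z) of candle below -0.05 m).
It also fails if it takes over 72 s, if anything falls off the work surface, if the arm or the gripper's body presses on something with over 40 N, if the wrist force passes 120 N, or if a joint passes its speed limit or range.

## Robot

A 7-joint arm with a two-finger parallel gripper is mounted at the origin on a cart in front of the work surface, level with it; the furniture and walls round the work are solid. World frame = base frame: x ahead of the robot, y to its left, z up, the work surface at z = 0. Lengths are in m, angles in rad, forces in N, time in s.
With the tool pointing down it reaches from about 0.425 to 0.875 m from the base axis. Payload 4.7 kg.
Tool frame: the origin (TCP) lies midway between the tips of the shut fingers; the grasp point (between the pads) lies 19 mm behind it; z points along the fingers, y is the line along which they close (so a half turn about z gives the same grasp; the last joint's range is limited). The gripper opens to 87 mm and grips with 3 to 60 N. Pads are 19 mm wide; open, the fingers measure 117 mm over their backs; the gripper's body (75 mm by 190 mm) begins 51 mm behind the grasp point.
Start: joints at [-1.215, 0.321, -0.07, 1.45, 0.023, 1.371, -0.057], TCP at [0.218, 0.612, 0.186] pointing down, gripper open.
Joint ranges: [-2.86, 2.86], [-0.3, 2.09], [-1.38, 1.24], [0.06, 2.45], [-1.56, 4.7], [0.09, 2.05], [-2.69, 2.69]. Speed limits (rad/s): [2.57, 2.57, 3.14, 3.14, 3.14, 3.14, 3.14].

## Interface

Orientations are given as a 3x3 rotation matrix whose columns are the frame's x, y, z axes.
In Python, from plant import read_state, viewer, job, spotter gives the robot as it stands.
- The arm moves only by the tool jog_arm, never from a script. Its argument "rows" is a list of rows, each an object with "rot": the turn, a rotation vector about the tool's x, y, z in units of 5 degrees (1.0 is 5 degrees), a list of three; "delta_pos": the shift along the tool's x, y, z in units of 40 mm (1.0 is 40 mm), a list of three; "jaw": the closure, from 0 (fully open) to 1 (shut). A call has 1 to 10 rows; each row shifts and turns the commanded pose from where the row before left it, along the tool's axes as they then stand; what a row does not reach is not made up. A row lasts 1/10 s, in which the tool goes at most 50 mm and 8.59 degrees, less where a joint would pass 70% of its speed; a pose out of reach is approached as far as the arm can. A call is refused whole if a number of a shift passes 1 or a number of a turn 1, either way. A call with a gripper value outside its range is refused whole. The fingers move at their own pace and stop on an object; the grip force is fixed at half the most. Time passes only in rows, so rows that do not move let the fingers close. It gives the time, the measured TCP pose, the force, the opening and the grip force at its end, in the units of the state.
- read_state(): the state, without advancing time (a new reading comes with each control period).
- viewer.read_camera(name): name is "scene" or "top" or "wrist"; returns a dict with "image" (480x640x3 uint8, red, green, blue), "range_z" (480x640 float32, m along the optical axis (not along the pixel's ray), 0 where there is no reading), "vfov" (degrees; the focal length in pixels is half the picture's height over the tangent of half this angle, whatever the lens; pixels are square), "cx", "cy" (the principal point, pixels), "origin" and "rotation" of the camera in the world. Camera axes: x right, y down, z forward; pixel columns grow to the right and rows downward; lengths in m; the calibration is good to about 2 mm. The wrist camera is an equidistant fisheye: a pixel r from the principal point sees the ray r / f radians off the axis. A picture is of the moment at which its call begins.
- job.close_job(): hands the job in; it is judged then, once.
Trained networks look in a picture, given as the dict that the camera call returned (one of the last four; its "shot" number tells which), for a name from the list of things; names that differ only in an ending like _2 or _b are one class to them, and where a whole thing is asked for, a point or a joint stands for the part that bears it (a point fixed in the world has none). Each returns a list of dicts, best first, with "p" (0 to 1); they miss things now and then, are a little off and sometimes report something else, mostly with a low value. They report only what shows in the picture. A call takes as long as a camera call.
- spotter.spot_in(label, picture): "extent" ([left, top, right, bottom] in pixels, round what is visible of it).
- spotter.regions_of(label, picture): "region" (480x640 bool, what is visible of it) and "extent" ([left, top, right, bottom] in pixels, round what is visible of it).
The state is a dict: "clock": time; "joint_pos": joint angles; "qvel": joint speeds; "joint_torque": joint torques, N m; "eef_pos": TCP position; "tool_rot": TCP orientation; "ft_force": force on the tool from outside, world axes, zero at the start; "moment": the same for the moment, N m; "grip_width": finger opening in m; "finger_force": force on a finger pad.
Only numpy, scipy, OpenCV 4.12 (cv2) and the standard library are available. Lean on these libraries where they do the work, as an engineer would, in place of code of your own. Each camera call takes 0.05 s, during which the arm holds its last target. There are 200 camera calls.

## Working session

There is one attempt and no reset: what is moved stays moved. The work goes in short steps, Python scripts to look and compute and a tool call to move; the robot and the scene stay as the last step left them, time stands still between calls to the robot, and variables do not carry over. Pictures are saved under pics/ and viewed, at most 10 in all, crops included, and the job is handed in when it is done.

Besides the shell and the picture viewer there is one more tool, called after "Emit:" as name(argument=value, ...), one argument or row to a line, values as JSON. jog_arm: Moves the arm, as the interface text tells. Its arguments: {"type":"object","properties":{"rows":{"type":"array","items":{"type":"object","properties":{"rot":{"type":"array","items":{"type":"number"}},"delta_pos":{"type":"array","items":{"type":"number"}},"jaw":{"type":"number"}}}}},"required":["rows"]}

```bash
mkdir -p pics; ls
cat > h.py <<'E'
import numpy as np,cv2
from plant import read_state,viewer,job,spotter
def pts(d,mask=None):
    z=d["range_z"]; f=240/np.tan(np.radians(d["vfov"])/2)
    m=z>0
    if mask is not None: m&=mask
    v,u=np.nonzero(m); zz=z[v,u]
    P=np.c_[(u-d["cx"])/f*zz,(v-d["cy"])/f*zz,zz]
    return P@np.array(d["rotation"]).T+np.array(d["origin"])
E
python3 - <<'E'
from h import *
s=read_state();print({k:np.round(v,3).tolist() for k,v in s.items()})
for c in("top","scene"):
    d=viewer.read_camera(c);cv2.imwrite(f"pics/{c}0.png",d["image"][:,:,::-1])
    print(c,d["vfov"],np.round(d["origin"],3),np.round(d["rotation"],3).tolist())
    for n in("candle","cradle","rest","jigger","coaster"):
        for r in spotter.regions_of(n,d)[:2]:
            P=pts(d,r["region"]);print(n,round(r["p"],2),np.round(r["extent"]),len(P),np.round(np.percentile(P,[2,50,98],axis=0),3).tolist() if len(P) else"")
E
```

```text
pics
{'clock': 0.0, 'joint_pos': [-1.215, 0.322, -0.07, 1.452, 0.023, 1.371, -0.057], 'qvel': [-0.001, 0.001, 0.002, 0.002, 0.0, 0.001, -0.001], 'joint_torque': [-0.0, -49.127, -0.404, -31.253, -0.064, 0.044, 0.0], 'eef_pos': [0.218, 0.612, 0.185], 'tool_rot': [[-0.942, 0.335, -0.001], [0.335, 0.942, -0.002], [-0.0, -0.002, -1.0]], 'ft_force': [0.195, -0.201, 0.456], 'moment': [-0.025, 0.034, 0.009], 'finger_force': 0.0, 'grip_width': 0.087}
top 45.29510132211678 [ 0.397 -0.019  1.207] [[-0.01, -0.996, 0.091], [-1.0, 0.009, -0.011], [0.01, -0.091, -0.996]]
candle 0.63 [362. 239. 469. 256.] 1063 [[0.478, -0.321, 0.011], [0.493, -0.22, 0.044], [0.512, -0.116, 0.05]]
cradle 0.6 [318. 160. 338. 187.] 510 [[0.624, -0.061, -0.001], [0.644, -0.041, 0.056], [0.663, -0.02, 0.081]]
cradle 0.55 [361. 237. 469. 258.] 921 [[0.478, -0.318, 0.038], [0.493, -0.216, 0.045], [0.509, -0.116, 0.05]]
rest 0.87 [376. 228. 459. 267.] 1489 [[0.461, -0.301, 0.001], [0.487, -0.227, 0.01], [0.529, -0.151, 0.04]]
jigger 0.6 [167. 230. 302. 279.] 3961 [[0.441, 0.043, 0.003], [0.481, 0.165, 0.011], [0.524, 0.281,
[... 197 characters left out ...]
6, -0.467, 0.49], [0.012, -0.732, -0.681]]
candle 0.65 [351. 283. 454. 349.] 1250 [[0.472, -0.323, 0.007], [0.487, -0.232, 0.043], [0.507, -0.118, 0.048]]
candle 0.46 [358. 295. 448. 359.] 1625 [[0.456, -0.307, 0.001], [0.477, -0.233, 0.01], [0.505, -0.155, 0.038]]
cradle 0.58 [224. 200. 304. 274.] 2609 [[0.434, 0.029, -0.0], [0.465, 0.132, 0.015], [0.522, 0.283, 0.071]]
rest 0.96 [358. 295. 447. 356.] 1499 [[0.456, -0.305, 0.003], [0.476, -0.233, 0.01], [0.503, -0.157, 0.038]]
jigger 0.74 [363. 214. 387. 251.] 531 [[0.619, -0.059, 0.002], [0.634, -0.043, 0.058], [0.66, -0.019, 0.08]]
coaster 0.82 [252. 285. 289. 316.] 1025 [[0.327, -0.027, 0.002], [0.364, 0.01, 0.006], [0.401, 0.049, 0.01]]
```

View pics/top0.png

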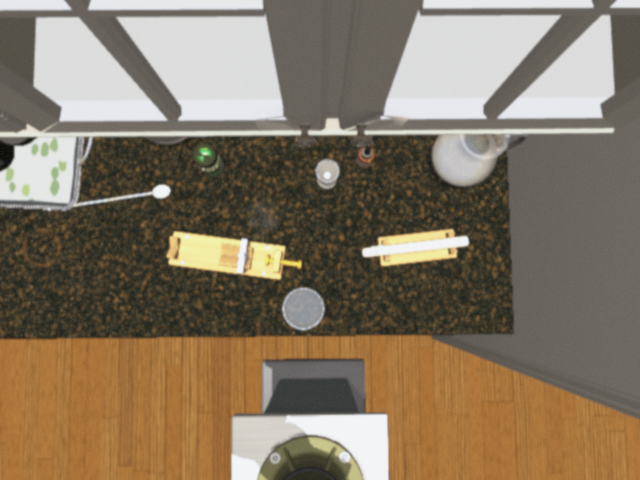

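Run:
```python
from h import *
d=viewer.read_camera("top");d2=viewer.read_camera("scene")
for n,d in(("top",d),("scene",d2)):
    P=pts(d)
    print(n,"floor",np.median(P[(P[:,0]>.3)&(P[:,0]<.7)&(abs(P[:,2])<.01)][:,2]))
    # rest: candle points
    C=P[(P[:,2]>.036)&(P[:,2]<.06)&(P[:,0]>.45)&(P[:,0]<.54)&(P[:,1]<-.1)&(P[:,1]>-.34)]
    for a in np.arange(-.33,-.1,.02):
        q=C[(C[:,1]>a)&(C[:,1]<a+.02)]
        if len(q)>3: t=q[q[:,2]>np.percentile(q[:,2],60)];print("cand",round(a+.01,3),len(q),np.round([q[:,0].min(),q[:,0].max(),np.median(t[:,0]),q[:,2].max()],4))
    print("cand yrange",C[:,1].min(),C[:,1].max())
    K=P[(P[:,2]>.005)&(P[:,2]<.10)&(P[:,0]>.41)&(P[:,0]<.56)&(P[:,1]>.0)&(P[:,1]<.32)]
    for lo,hi in((.005,.015),(.033,.043),(.06,.09)):
        q=K[(K[:,2]>lo)&(K[:,2]<hi)]
        print("crad",lo,len(q),np.round(q.min(0),4),np.round(q.max(0),4),cv2.minAreaRect((q[:,:2]*1000).astype(np.float32)))
    h=cv2.minAreaRect
```

```text
top floor -0.0005316814396022496
cand -0.32 71 [0.4947 0.5138 0.5047 0.0499]
cand -0.3 133 [0.4808 0.524  0.5026 0.0507]
cand -0.28 101 [0.4893 0.5197 0.4997 0.0508]
cand -0.26 100 [0.4873 0.5079 0.4989 0.0513]
cand -0.24 99 [0.4853 0.506  0.4967 0.0524]
cand -0.22 97 [0.4836 0.5042 0.4949 0.0521]
cand -0.2 98 [0.4815 0.5025 0.4913 0.0506]
cand -0.18 95 [0.4799 0.5003 0.4904 0.0497]
cand -0.16 138 [0.4659 0.509  0.4877 0.0492]
cand -0.14 95 [0.4761 0.4968 0.4858 0.0505]
cand -0.12 80 [0.476  0.4947 0.482  0.0518]
cand yrange -0.32513213420063525 -0.11079037114926138
crad 0.005 2482 [0.411  0.0026 0.005 ] [0.559  0.3189 0.0149] ((486.93499755859375, 159.4827423095703), (317.3277282714844, 144.70423889160156), 88.64225006103516)
crad 0.033 461 [0.4455 0.0136 0.033 ] [0.5194 0.2862 0.043 ] ((479.79217529296875, 148.80947875976562), (271.8632507324219, 60.182247161865234), 80.1470718383789)
crad 0.06 219 [0.443 0.061 0.06 ] [0.5105 0.1397 0.0885] ((468.22149658203125, 107.29083251953125), (74.17579650878906, 66.67162322998047), 69.745361328125)
scene floor -0.0002316931213121043
cand -0.
[... 307 characters left out ...]
d -0.18 92 [0.4739 0.4946 0.4847 0.0479]
cand -0.16 126 [0.4618 0.5064 0.4824 0.0485]
cand -0.14 83 [0.4715 0.4932 0.4801 0.0487]
cand -0.12 71 [0.47   0.4853 0.4783 0.0486]
cand yrange -0.32572621567883253 -0.108168721963322
crad 0.005 1150 [0.4265 0.0478 0.005 ] [0.5271 0.2889 0.0149] ((476.7840881347656, 168.86111450195312), (235.52923583984375, 70.95574951171875), 81.92679595947266)
crad 0.033 328 [0.4391 0.0141 0.0331] [0.514  0.2871 0.0429] ((471.90478515625, 149.6171875), (273.9368896484375, 62.217620849609375), 84.70452880859375)
crad 0.06 182 [0.4384 0.1207 0.0601] [0.5066 0.1412 0.0863] ((472.431640625, 130.3661651611328), (13.686466217041016, 68.59068298339844), 81.99421691894531)
```

The top view shows the cradle at px (170–285, 233–278) with its stop at the right end. The candle on its rest is at (363–469, 237–257), the coaster at (303, 309) and the jigger at (327, 173). The two cameras disagree by about 5 mm, so I'll measure again with the wrist camera.

Emit:
jog_arm(
  rows=[
    {"rot": [0,0,1],"delta_pos": [0,0,-0.2],"jaw": 0},
    {"rot": [0,0,1],"delta_pos": [0,0,-0.2],"jaw": 0},
    {"rot": [0,0,1],"delta_pos": [0,0,-0.2],"jaw": 0},
    {"rot": [0,0,1],"delta_pos": [0,0,-0.2],"jaw": 0},
    {"rot": [0,0,1],"delta_pos": [0,0,-0.2],"jaw": 0},
    {"rot": [0,0,1],"delta_pos": [0,0,-0.2],"jaw": 0},
    {"rot": [0,0,1],"delta_pos": [0,0,-0.2],"jaw": 0},
    {"rot": [0,0,1],"delta_pos": [0,0,0],"jaw": 0},
    {"rot": [0,0,1],"delta_pos": [0,0,0],"jaw": 0},
    {"rot": [0,0,1],"delta_pos": [0,0,0],"jaw": 0},
  ],
)

```text
clock: 1.7
eef_pos: [0.2179, 0.6125, 0.2423]
tool_rot: [[-0.346, 0.938, 0.0], [0.938, 0.346, 0.0], [0.0, 0.0, -1.0]]
ft_force: [-0.2, -0.4, 0.1]
grip_width: 0.0869
finger_force: 0.0
```

Emit:
jog_arm(
  rows=[
    {"rot": [0,0,1],"delta_pos": [0,0,0],"jaw": 0},
    {"rot": [0,0,1],"delta_pos": [0,0,0],"jaw": 0},
    {"rot": [0,0,1],"delta_pos": [0,0,0],"jaw": 0},
    {"rot": [0,0,1],"delta_pos": [0,0,0],"jaw": 0},
    {"rot": [0,0,1],"delta_pos": [0,0,0],"jaw": 0},
    {"rot": [0,0,0.7],"delta_pos": [0,0,0],"jaw": 0},
  ],
)

```text
clock: 2.3
eef_pos: [0.2179, 0.6124, 0.2422]
tool_rot: [[0.144, 0.99, 0.0], [0.99, -0.144, 0.0], [0.0, 0.0, -1.0]]
ft_force: [-1.3, 0.5, 0.4]
grip_width: 0.0871
finger_force: 0.0
```

Emit:
jog_arm(
  rows=[
    {"rot": [0,0,0],"delta_pos": [-0.96,0.72,0],"jaw": 0},
    {"rot": [0,0,0],"delta_pos": [-0.96,0.72,0],"jaw": 0},
    {"rot": [0,0,0],"delta_pos": [-0.96,0.72,0],"jaw": 0},
    {"rot": [0,0,0],"delta_pos": [-0.96,0.72,0],"jaw": 0},
    {"rot": [0,0,0],"delta_pos": [-0.96,0.72,0],"jaw": 0},
    {"rot": [0,0,0],"delta_pos": [-0.96,0.72,0],"jaw": 0},
    {"rot": [0,0,0],"delta_pos": [-0.96,0.72,0],"jaw": 0},
    {"rot": [0,0,0],"delta_pos": [-0.96,0.72,0],"jaw": 0},
    {"rot": [0,0,0],"delta_pos": [-0.96,0.72,0],"jaw": 0},
    {"rot": [0,0,0],"delta_pos": [-0.96,0.72,0],"jaw": 0},
  ],
)

```text
clock: 3.3
eef_pos: [0.4497, 0.1899, 0.2426]
tool_rot: [[0.14, 0.99, 0.001], [0.99, -0.14, 0.001], [0.001, 0.001, -1.0]]
ft_force: [1.4, 0.6, 0.4]
grip_width: 0.0867
finger_force: 0.0
```

Emit:
jog_arm(
  rows=[
    {"rot": [0,0,0],"delta_pos": [-0.9,0.7,0],"jaw": 0},
    {"rot": [0,0,0],"delta_pos": [0,0,0],"jaw": 0},
    {"rot": [0,0,0],"delta_pos": [0,0,0],"jaw": 0},
  ],
)

```text
clock: 3.6
eef_pos: [0.472, 0.1512, 0.2424]
tool_rot: [[0.144, 0.99, 0.0], [0.99, -0.144, 0.001], [0.001, 0.0, -1.0]]
ft_force: [-1.6, 0.8, 0.3]
grip_width: 0.0871
finger_force: 0.0
```

Run:
```python
from h import *
s=read_state();print({k:np.round(v,4).tolist() for k,v in s.items()})
d=viewer.read_camera("wrist");cv2.imwrite("pics/w1.png",d["image"][:,:,::-1])
np.savez("w1.npz",**{k:d[k] for k in("image","range_z","vfov","cx","cy","origin","rotation")})
print(d["vfov"],d["cx"],d["cy"],d["origin"],np.round(d["rotation"],3).tolist())
```

```text
{'clock': 3.6, 'joint_pos': [-0.889, -0.0534, 0.5097, 1.7521, 0.0255, 1.4357, -0.5275], 'qvel': [-0.0294, 0.005, -0.0514, 0.006, -0.0108, -0.0001, -0.0029], 'joint_torque': [1.6871, -24.8701, 0.9126, -31.8268, 0.2628, -0.0096, 0.041], 'eef_pos': [0.472, 0.1512, 0.2424], 'tool_rot': [[0.1436, 0.9896, 0.0001], [0.9896, -0.1436, 0.0009], [0.0009, 0.0, -1.0]], 'ft_force': [-1.5726, 0.7772, 0.3129], 'moment': [-0.0762, 0.1079, -0.0354], 'finger_force': 0.0, 'grip_width': 0.0871}
65.70646984690485 313.2088620368245 235.91580633823204 [0.48284566 0.22800062 0.44127007] [[0.99, -0.138, -0.04], [-0.143, -0.95, -0.278], [0.001, 0.281, -0.96]]
```

View pics/w1.png

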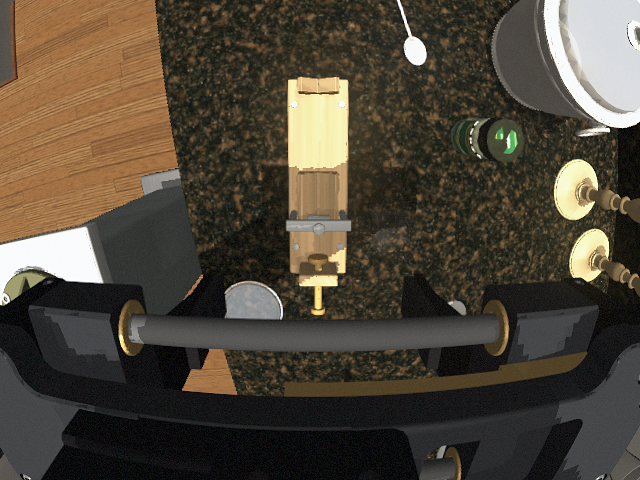

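The wrist view shows the whole cradle at px (287–350, 78–318): front block at the top, roller arch at row 226, stop at (319, 260). I'll now fit its pose.

```bash
cat >> h.py <<'E'
def fish(d):
    f=240/np.tan(np.radians(float(d["vfov"]))/2)
    v,u=np.mgrid[0:480,0:640].astype(float)
    a,b=u-d["cx"],v-d["cy"];r=np.hypot(a,b)+1e-9;t=r/f
    R=np.stack([np.sin(t)*a/r,np.sin(t)*b/r,np.cos(t)],-1)
    W=R@np.array(d["rotation"]).T
    z=d["range_z"][...,None]
    P=W/R[...,2:]*z+np.array(d["origin"]);P[d["range_z"]<=0]=np.nan
    def plane(h): return W*((h-d["origin"][2])/W[...,2])[...,None]+np.array(d["origin"])
    return P,plane
E
python3 - <<'E'
from h import *
d=np.load("w1.npz");P,pl=fish(d);im=d["image"].astype(int)
Z=P[...,2]; print("table",np.nanmedian(Z[100:200,220:270]),np.nanmedian(Z[100:200,360:420]),"board",np.nanmedian(Z[110:150,300:335]))
R,G,B=im[...,0],im[...,1],im[...,2]
print("cols",im[130,280:292].tolist(),im[130,342:354].tolist())
p10=pl(0.010)
L=[];Rr=[]
for v in list(range(100,205))+list(range(240,268)):
    m=np.nonzero((R[v,270:370]-B[v,270:370]>55)&(R[v,270:370]>110))[0]+270
    if len(m)>20:
        g=np.gradient(np.convolve((R+G)[v],[.5,0,.5],'same')[:])
        L.append(p10[v,m.min()]);Rr.append(p10[v,m.max()])
L=np.array(L);Rr=np.array(Rr)
for E in(L,Rr):
    c=np.polyfit(E[:,1],E[:,0],1);r=E[:,0]-np.polyval(c,E[:,1]);k=abs(r)<.002;c=np.polyfit(E[k,1],E[k,0],1)
    print("x=%.4f y+%.4f"%tuple(c),k.sum(),len(k),"at .1",np.polyval(c,.1),"at .2",np.polyval(c,.2),r[k].std())
np.set_printoptions(precision=4,suppress=True)
for v in range(74,110,2):print(v,im[v,318].tolist(),P[v,318],p10[v,318])
for v in range(200,320,4):print(v,im[v,318].tolist(),P[v,318])
E
```

```text
table 0.00010724315239257765 0.00024212105199536427 board 0.010208780336636303
cols [[102, 80, 52], [120, 94, 64], [127, 97, 65], [116, 88, 61], [86, 71, 51], [60, 52, 37], [54, 48, 32], [79, 66, 50], [226, 181, 126], [249, 233, 165], [249, 242, 182], [248, 243, 184]] [[248, 243, 183], [247, 241, 180], [247, 241, 181], [248, 242, 183], [249, 239, 175], [242, 202, 141], [90, 75, 57], [92, 80, 57], [106, 90, 62], [102, 85, 59], [79, 68, 48], [77, 69, 50]]
x=0.1399 y+0.4220 122 133 at .1 0.4359682579278374 at .2 0.4499607534465555 0.0005865616475836955
x=0.1316 y+0.4924 45 133 at .1 0.5055268234653129 at .2 0.5186858957852952 0.0007123055006078686
74 [75, 67, 51] [0.4983 0.2933 0.0012] [0.498 0.292 0.01 ]
76 [116, 95, 64] [ 0.498   0.2912 -0.001 ] [0.4976 0.2896 0.01  ]
78 [103, 86, 59] [0.4976 0.2885 0.0007] [0.4973 0.2873 0.01  ]
80 [213, 185, 130] [0.4966 0.2837 0.0194] [0.4969 0.2849 0.01  ]
82 [194, 163, 115] [0.4963 0.2814 0.0192] [0.4966 0.2826 0.01  ]
84 [156, 125, 89] [0.4959 0.279  0.0204] [0.4963 0.2803 0.01  ]
86 [215, 177, 125] [0.4955 0.2765 0.0226] [0.4959 0.2779 0.01  ]

[... 1291 characters left out ...]
0.468  0.0818 0.0103]
256 [84, 61, 32] [0.4681 0.0854 0.0352]
260 [164, 131, 74] [0.468  0.0858 0.0497]
264 [164, 127, 74] [0.4673 0.0807 0.0487]
268 [174, 139, 81] [0.4663 0.0731 0.0416]
272 [85, 69, 46] [0.4658 0.0697 0.0454]
276 [252, 224, 158] [0.4656 0.069  0.0557]
280 [248, 242, 182] [0.465  0.0653 0.0582]
284 [248, 235, 173] [0.4643 0.0599 0.0569]
288 [226, 199, 110] [0.4628 0.0477 0.0409]
292 [248, 238, 138] [0.4621 0.0433 0.0426]
296 [248, 238, 140] [0.4614 0.0382 0.0428]
300 [248, 237, 137] [0.4606 0.0323 0.0414]
304 [248, 237, 138] [0.4599 0.0276 0.0426]
308 [255, 248, 146] [0.459  0.0206 0.0396]
312 [250, 235, 137] [0.4586 0.0181 0.0451]
316 [53, 47, 38] [ 0.4549 -0.0123 -0.0007]
```

Emit:
jog_arm(
  rows=[
    {"rot": [0,0,0],"delta_pos": [-0.94,0.18,0],"jaw": 0},
    {"rot": [0,0,0],"delta_pos": [-0.94,0.18,0],"jaw": 0},
    {"rot": [0,0,0],"delta_pos": [-0.94,0.18,0],"jaw": 0},
    {"rot": [0,0,0],"delta_pos": [-0.94,0.18,0],"jaw": 0},
    {"rot": [0,0,0],"delta_pos": [-0.94,0.18,0],"jaw": 0},
    {"rot": [0,0,0],"delta_pos": [-0.94,0.18,0],"jaw": 0},
    {"rot": [0,0,0],"delta_pos": [-0.94,0.18,0],"jaw": 0},
    {"rot": [0,0,0],"delta_pos": [-0.94,0.18,0],"jaw": 0},
    {"rot": [0,0,0],"delta_pos": [-0.94,0.18,0],"jaw": 0},
    {"rot": [0,0,0],"delta_pos": [-0.94,0.18,0],"jaw": 0},
  ],
)

```text
clock: 4.65
eef_pos: [0.4911, -0.2292, 0.2423]
tool_rot: [[0.136, 0.991, 0.001], [0.991, -0.136, 0.001], [0.001, 0.001, -1.0]]
ft_force: [1.9, 0.9, -1.0]
grip_width: 0.0873
finger_force: 0.0
```

Emit:
jog_arm(
  rows=[
    {"rot": [0,0,0],"delta_pos": [0,0,0],"jaw": 0},
    {"rot": [0,0,0],"delta_pos": [0,0,0],"jaw": 0},
  ],
)

```text
clock: 4.85
eef_pos: [0.4905, -0.2292, 0.2418]
tool_rot: [[0.14, 0.99, -0.001], [0.99, -0.14, 0.0], [0.0, -0.001, -1.0]]
ft_force: [-1.1, 0.1, -0.3]
grip_width: 0.0875
finger_force: 0.0
```

Run:
```python
from h import *
np.set_printoptions(precision=4,suppress=True)
s=read_state();print(s["eef_pos"],s["tool_rot"])
d=viewer.read_camera("wrist");cv2.imwrite("pics/w2.png",d["image"][:,:,::-1])
np.savez("w2.npz",**{k:d[k] for k in("image","range_z","vfov","cx","cy","origin","rotation")})
P,pl=fish(d);p=pl(.0367)
for r in spotter.regions_of("candle",d)[:2]: print(r["p"],r["extent"])
im=d["image"].astype(int)
# ivory: bright, low saturation
M=(im.min(-1)>150)&(im[...,0]-im[...,2]<50)
X=p[...,0];Y=p[...,1];M&=(Y>-.35)&(Y<-.09)&(X>.45)&(X<.53)
M=cv2.morphologyEx(M.astype(np.uint8),cv2.MORPH_OPEN,np.ones((5,5)))
n,l,st,ct=cv2.connectedComponentsWithStats(M);i=1+np.argmax(st[1:,4]);print(st[i]);m=l==i
rows=[v for v in range(480) if m[v].sum()>5]
L=np.array([p[v,np.nonzero(m[v])[0].min()] for v in rows]);R=np.array([p[v,np.nonzero(m[v])[0].max()] for v in rows])
C=(L+R)/2;c=np.polyfit(C[:,1],C[:,0],1);rs=C[:,0]-np.polyval(c,C[:,1]);k=abs(rs)<.001;c=np.polyfit(C[k,1],C[k,0],1)
print("x=%.4f y+%.4f"%tuple(c),k.sum(),len(k),"width",np.median(R[:,0]-L[:,0]))
print("ends",C[0],C[-1],np.hypot(*(C[0]-C[-1])[:2]))
```

```text
[ 0.4905 -0.2292  0.2418] [[ 0.14    0.9902 -0.0007]
 [ 0.9902 -0.14    0.0002]
 [ 0.0001 -0.0007 -1.    ]]
0.72 [281.8, 96.2, 345.6, 287.0]
[ 282   94   61  189 3578]
x=-0.0998 y+0.4702 124 189 width 0.018699023183891383
ends [ 0.4837 -0.1103  0.0367] [ 0.4999 -0.3294  0.0367] 0.2196181651003435
```

View pics/w2.png

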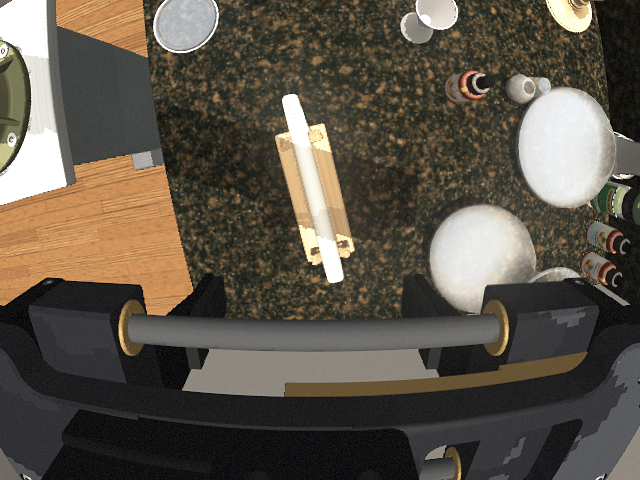

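The candle runs from the wick end at px (291, 96) to the foot at (335, 282) on its rest. The fit agrees with the other cameras. I'll go in and grasp it about 90 mm from the foot.

Emit:
jog_arm(
  rows=[
    {"rot": [0,0,0],"delta_pos": [-0.17,0.1,0],"jaw": 0},
    {"rot": [0,0,-0.95],"delta_pos": [0,0,0.5],"jaw": 0},
    {"rot": [0,0,-0.95],"delta_pos": [0,0,0.8],"jaw": 0},
    {"rot": [0,0,-0.9],"delta_pos": [0,0,0.8],"jaw": 0},
    {"rot": [0,0,0],"delta_pos": [0,0,0.8],"jaw": 0},
    {"rot": [0,0,0],"delta_pos": [0,0,0.8],"jaw": 0},
    {"rot": [0,0,0],"delta_pos": [0,0,0.8],"jaw": 0},
    {"rot": [0,0,0],"delta_pos": [0,0,0],"jaw": 0},
  ],
)

```text
clock: 5.75
eef_pos: [0.4903, -0.2352, 0.0583]
tool_rot: [[-0.105, 0.994, -0.008], [0.994, 0.105, 0.002], [0.003, -0.007, -1.0]]
ft_force: [-0.2, 0.2, -0.8]
grip_width: 0.0872
finger_force: 0.0
```

Run:
```python
from h import *
np.set_printoptions(precision=4,suppress=True)
s=read_state();print(s["eef_pos"],s["tool_rot"],s["ft_force"])
g=np.array([.4935,-.2364,.018]);print("tool units",(np.array(s["tool_rot"]).T@(g-s["eef_pos"]))/.04)
```

```text
[ 0.4903 -0.2352  0.0583] [[-0.1047  0.9945 -0.0076]
 [ 0.9945  0.1048  0.002 ]
 [ 0.0028 -0.0073 -1.    ]] [-0.1591  0.1754 -0.8425]
tool units [-0.0403  0.0843  1.0069]
```

Emit:
jog_arm(
  rows=[
    {"rot": [0,0,0],"delta_pos": [-0.04,0.08,0.5],"jaw": 0},
    {"rot": [0,0,0],"delta_pos": [0,0,0.5],"jaw": 0},
    {"rot": [0,0,0],"delta_pos": [0,0,0],"jaw": 0},
    {"rot": [0,0,0],"delta_pos": [0,0,0],"jaw": 0},
  ],
)

```text
clock: 6.15
eef_pos: [0.4974, -0.2389, 0.0235]
tool_rot: [[-0.104, 0.995, 0.001], [0.995, 0.104, -0.0], [-0.0, 0.001, -1.0]]
ft_force: [0.5, 1.0, 1.0]
grip_width: 0.0867
finger_force: 0.0
```

Emit:
jog_arm(
  rows=[
    {"jaw": 0.4,"rot": [0,0,0],"delta_pos": [0,0,0]},
    {"jaw": 0.6,"rot": [0,0,0],"delta_pos": [0,0,0]},
    {"jaw": 0.65,"rot": [0,0,0],"delta_pos": [0,0,0]},
  ],
)

```text
clock: 6.45
eef_pos: [0.4971, -0.2389, 0.0231]
tool_rot: [[-0.103, 0.995, 0.002], [0.995, 0.103, 0.0], [-0.0, 0.002, -1.0]]
ft_force: [-0.1, 0.3, 0.2]
grip_width: 0.0706
finger_force: 0.0
```

Emit:
jog_arm(
  rows=[
    {"jaw": 0.5,"rot": [0,0,0],"delta_pos": [0.05,-0.08,0.12]},
    {"jaw": 0.6,"rot": [0,0,0],"delta_pos": [0,0,0]},
    {"jaw": 0.7,"rot": [0,0,0],"delta_pos": [0,0,0]},
    {"jaw": 0.7,"rot": [0,0,0],"delta_pos": [0,0,0]},
    {"jaw": 0.7,"rot": [0,0,0],"delta_pos": [0,0,0]},
  ],
)

```text
clock: 6.95
eef_pos: [0.4932, -0.2372, 0.0174]
tool_rot: [[-0.103, 0.995, 0.0], [0.995, 0.103, -0.0], [-0.0, 0.0, -1.0]]
ft_force: [0.7, -0.4, 0.4]
grip_width: 0.0318
finger_force: 0.0
```

Emit:
jog_arm(
  rows=[
    {"jaw": 0.75,"rot": [0,0,0],"delta_pos": [0,0,0]},
    {"jaw": 0.78,"rot": [0,0,0],"delta_pos": [0,0,0]},
    {"jaw": 0.8,"rot": [0,0,0],"delta_pos": [0,0,0]},
    {"jaw": 0.85,"rot": [0,0,0],"delta_pos": [0,0,0]},
    {"jaw": 0.9,"rot": [0,0,0],"delta_pos": [0,0,0]},
    {"jaw": 0.9,"rot": [0,0,0],"delta_pos": [0,0,0]},
  ],
)

```text
clock: 7.55
eef_pos: [0.4931, -0.2371, 0.0173]
tool_rot: [[-0.103, 0.995, 0.0], [0.995, 0.103, 0.0], [0.0, 0.0, -1.0]]
ft_force: [-0.4, 1.0, -0.5]
grip_width: 0.01
finger_force: 0.0
```

Run:
```python
from h import *
np.set_printoptions(precision=4,suppress=True)
s=read_state();print(s["grip_width"],s["finger_force"])
d=viewer.read_camera("scene");a=d["image"][220:400,260:520,::-1]
w=viewer.read_camera("wrist")["image"][60:480,120:520,::-1]
a=cv2.resize(a,(400,277),interpolation=cv2.INTER_CUBIC);w=cv2.resize(w,(264,277))
cv2.imwrite("pics/g1.png",np.hstack([a,w]))
```

```text
0.010043804819167956 0.0
```

View pics/g1.png

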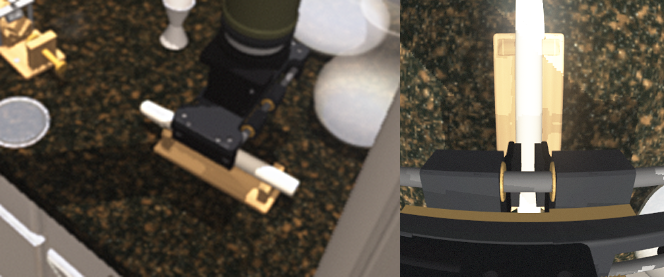

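The candle still looks aligned with the rest and seems to lie between or on the fingers. I'll check its height from depth.

Run:
```python
from h import *
np.set_printoptions(precision=4,suppress=True)
d=viewer.read_camera("scene");P=pts(d);im=d["image"].astype(int)
v,u=np.nonzero(d["range_z"]>0);c=im[v,u]
k=(c.min(1)>140)&(c[:,0]-c[:,2]<70)&(P[:,2]>.03)&(P[:,2]<.15)&(P[:,0]>.42)&(P[:,0]<.56)&(P[:,1]<-.08)&(P[:,1]>-.36)
C=P[k];print(len(C))
for a in np.arange(-.36,-.08,.02):
    q=C[(C[:,1]>a)&(C[:,1]<a+.02)]
    if len(q)>3:print(round(a+.01,3),len(q),np.median(q[:,0]),np.percentile(q[:,2],[5,50,97]))
w=viewer.read_camera("wrist");P,pl=fish(w)
print("wrist",w["origin"])
for v in range(20,400,15):
    m=(w["image"][v].min(-1)>170)&(np.arange(640)>240)&(np.arange(640)<400)&np.isfinite(P[v,:,2])
    if m.sum()>3:print(v,m.sum(),np.median(P[v][m],axis=0),np.nanmax(P[v][m][:,2]))
```

```text
569
-0.33 34 0.49748518304211875 [0.0345 0.0432 0.0468]
-0.31 117 0.4951274010910252 [0.0384 0.0445 0.048 ]
-0.29 114 0.4939334589583869 [0.0365 0.0444 0.0478]
-0.27 95 0.491630918761031 [0.0405 0.0453 0.048 ]
-0.25 42 0.4908800767394999 [0.0411 0.0454 0.0473]
-0.15 60 0.47887744810910604 [0.0392 0.0441 0.0477]
-0.13 79 0.47685453214870704 [0.0383 0.0439 0.0475]
-0.11 28 0.47597119830917967 [0.0387 0.0427 0.0467]
wrist [ 0.4848 -0.1598  0.2161]
35 36 [ 0.481  -0.1155  0.0441] 0.04760729781407766
50 39 [ 0.4819 -0.1228  0.0453] 0.0483259596222759
65 42 [ 0.4829 -0.1299  0.0448] 0.04830308492721902
80 43 [ 0.4838 -0.1369  0.0444] 0.0493476804032594
95 43 [ 0.4846 -0.144   0.0449] 0.04912277440779639
110 52 [ 0.4873 -0.1506  0.0444] 0.04743719657263029
125 76 [ 0.4922 -0.1569  0.041 ] 0.04789691252834927
140 75 [ 0.4931 -0.1638  0.0413] 0.04740150686849817
155 94 [ 0.4894 -0.1717  0.0109] 0.04775703351842231
170 80 [ 0.4888 -0.1793  0.0391] 0.047726927014698106
185 73 [ 0.4879 -0.1861  0.0411] 0.0481342182549748
200 60 [ 0.4884 -0.1926  0.0439] 0.04846799070445823
215 54 [ 0.4892 -0.1997  0.0443] 0.047806506709887286
230 49 [ 0.4892 -0.2068  0.045 ] 0.04808010750501218
245 39 [ 0.4914 -0.2141  0.0459] 0.04782474347210344
260 39 [ 0.4923 -0.2217  0.0457] 0.047720228909321094
275 37 [ 0.4926 -0.2295  0.0456] 0.04794470098324302
290 18 [ 0.4931 -0.2372  0.0468] 0.047444134707889385
305 18 [ 0.4941 -0.2459  0.0466] 0.04805071304554265
365 24 [ 0.4974 -0.2834  0.0468] 0.10380563810428052
380 35 [ 0.5    -0.2949  0.0463] 0.048175930930035415
```

Emit:
jog_arm(
  rows=[
    {"jaw": 1,"rot": [0,0,0],"delta_pos": [0,0,0]},
    {"jaw": 1,"rot": [0,0,0],"delta_pos": [0,0,0]},
    {"jaw": 1,"rot": [0,0,0],"delta_pos": [0,0,0]},
  ],
)

```text
clock: 8.05
eef_pos: [0.4931, -0.2371, 0.0174]
tool_rot: [[-0.103, 0.995, 0.0], [0.995, 0.103, 0.0], [0.0, 0.0, -1.0]]
ft_force: [0.8, 0.4, 0.2]
grip_width: 0.0007
finger_force: 0.0
```

Run:
```python
from h import *
w=viewer.read_camera("wrist");a=w["image"][200:420,200:440,::-1]
P,pl=fish(w)
d=viewer.read_camera("scene")["image"][270:370,330:470,::-1]
cv2.imwrite("pics/g2.png",np.hstack([cv2.resize(a,(458,420),interpolation=cv2.INTER_CUBIC),cv2.resize(d,(340,420),interpolation=cv2.INTER_CUBIC)]))
np.set_printoptions(precision=3,suppress=True)
for v in (270,285,300,310):print(v,P[v,270:370:6,2])
for v in (300,):print(v,P[v,270:370:6,0])
```

```text
270 [ 0.011  0.01   0.011  0.01   0.01   0.044  0.046  0.046  0.046  0.046
  0.043  0.01   0.01   0.01   0.01   0.01  -0.   ]
285 [0.011 0.01  0.01  0.01  0.065 0.067 0.064 0.064 0.063 0.064 0.067 0.011
 0.01  0.01  0.01  0.011 0.   ]
300 [0.136 0.136 0.135 0.135 0.128 0.08  0.079 0.079 0.079 0.079 0.083 0.136
 0.136 0.137 0.136 0.136 0.136]
310 [0.141 0.14  0.141 0.141 0.138 0.087 0.088 0.08  0.088 0.088 0.134 0.142
 0.141 0.141 0.142 0.142 0.141]
300 [0.479 0.48  0.481 0.483 0.484 0.487 0.489 0.491 0.494 0.496 0.498 0.494
 0.496 0.497 0.499 0.5   0.502]
```

View pics/g2.png

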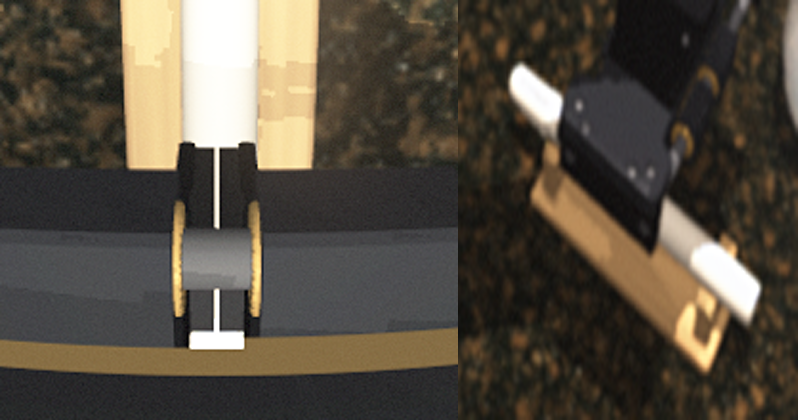

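Run:
```python
from h import *
w=viewer.read_camera("wrist");P,pl=fish(w)
np.set_printoptions(precision=4,suppress=True)
for v in list(range(268,300,2))+list(range(370,384,3)):print(v,P[v,305],P[v,313],P[v,322])
d=viewer.read_camera("scene");Q=pts(d)
im=d["image"].astype(int);v,u=np.nonzero(d["range_z"]>0);c=im[v,u]
k=(c.max(1)<110)&(abs(Q[:,0]-.49)<.08)&(abs(Q[:,1]+.237)<.08)&(Q[:,2]>.05)
q=Q[k];print(len(q),np.percentile(q[:,2],[0,2,10,50,90]))
print(q[np.argsort(q[:,2])[:12]])
```

```text
268 [ 0.4878 -0.2268  0.0449] [ 0.4917 -0.2255  0.047 ] [ 0.4961 -0.2253  0.0464]
270 [ 0.4879 -0.2274  0.0459] [ 0.4918 -0.2268  0.0464] [ 0.4963 -0.2267  0.0455]
272 [ 0.488  -0.2284  0.0461] [ 0.4919 -0.2275  0.0474] [ 0.4963 -0.2275  0.0461]
274 [ 0.4881 -0.2301  0.0446] [ 0.492  -0.2282  0.0483] [ 0.4963 -0.2278  0.0482]
276 [ 0.4882 -0.2306  0.0459] [ 0.4922 -0.2301  0.0461] [ 0.4965 -0.2292  0.0473]
278 [ 0.4881 -0.2274  0.056 ] [ 0.4919 -0.2273  0.0554] [ 0.4961 -0.227   0.0551]
280 [ 0.4882 -0.2278  0.0574] [ 0.4919 -0.2274  0.0574] [ 0.496  -0.2266  0.0585]
282 [ 0.4882 -0.2279  0.0595] [ 0.4918 -0.2271  0.0606] [ 0.4959 -0.2267  0.0605]
284 [ 0.4883 -0.2282  0.0612] [ 0.4919 -0.2274  0.0622] [ 0.4959 -0.227   0.062 ]
286 [ 0.4883 -0.2278  0.0644] [ 0.4919 -0.2275  0.0641] [ 0.4958 -0.2267  0.0649]
288 [ 0.4884 -0.2276  0.0669] [ 0.4919 -0.2273  0.0667] [ 0.4958 -0.2267  0.0671]
290 [ 0.4884 -0.2276  0.0691] [ 0.4918 -0.2267  0.0702] [ 0.4958 -0.2269  0.0689]
292 [ 0.4884 -0.2273  0.0717] [ 0.4919 -0.2277  0.07  ] [ 0.4957 -0.2267  0.0714]
294 [ 0.4885 -0.2276  0.0731] [ 0.
[... 289 characters left out ...]
032]
373 [ 0.4909 -0.2474  0.102 ] [ 0.4983 -0.2894  0.0465] [ 0.4971 -0.2456  0.1034]
376 [ 0.4941 -0.2935  0.0447] [ 0.4985 -0.2908  0.0475] [ 0.5035 -0.2906  0.0471]
379 [ 0.4943 -0.2949  0.0457] [ 0.4987 -0.2935  0.0468] [ 0.5038 -0.2932  0.0466]
382 [ 0.4945 -0.2968  0.0461] [ 0.499  -0.2959  0.0467] [ 0.5041 -0.2952  0.0469]
11838 [0.0804 0.1435 0.1667 0.3508 0.459 ]
[[ 0.4982 -0.2452  0.0804]
 [ 0.4941 -0.2451  0.084 ]
 [ 0.4807 -0.2489  0.1018]
 [ 0.4103 -0.2734  0.1234]
 [ 0.4623 -0.259   0.1263]
 [ 0.5017 -0.2717  0.1263]
 [ 0.4143 -0.2817  0.127 ]
 [ 0.5216 -0.2711  0.1277]
 [ 0.4872 -0.2746  0.1279]
 [ 0.5097 -0.2724  0.1281]
 [ 0.4108 -0.282   0.1281]
 [ 0.4624 -0.2707  0.1281]]
```

The depth shows the shut fingertips at z ≈ 0.055, above the candle, while the reported TCP z is 0.017. The gripper body height also fits a true TCP of about 0.055. The reported z is therefore about 37 mm low, and the grasp closed on air above the candle without touching it. I'll open, go down by the missing amount and watch the force.

Emit:
jog_arm(
  rows=[
    {"jaw": 0.3,"rot": [0,0,0],"delta_pos": [0,0,0]},
    {"jaw": 0.3,"rot": [0,0,0],"delta_pos": [0,0,0]},
    {"jaw": 0.3,"rot": [0,0,0],"delta_pos": [0,0,0]},
    {"jaw": 0.3,"rot": [0,0,0],"delta_pos": [0,0,0]},
    {"jaw": 0.3,"rot": [0,0,0],"delta_pos": [0,0,0]},
    {"jaw": 0.3,"rot": [0,0,0],"delta_pos": [0,0.02,0]},
    {"jaw": 0.3,"rot": [0,0,0],"delta_pos": [0,0,0]},
  ],
)

```text
clock: 8.95
eef_pos: [0.494, -0.237, 0.0174]
tool_rot: [[-0.103, 0.995, 0.0], [0.995, 0.103, 0.0], [0.0, 0.0, -1.0]]
ft_force: [0.3, 1.4, -0.1]
grip_width: 0.0489
finger_force: 0.0
```

Emit:
jog_arm(
  rows=[
    {"jaw": 0.3,"rot": [0,0,0],"delta_pos": [0,0,0.2]},
    {"jaw": 0.3,"rot": [0,0,0],"delta_pos": [0,0,0.2]},
    {"jaw": 0.3,"rot": [0,0,0],"delta_pos": [0,0,0.1]},
    {"jaw": 0.3,"rot": [0,0,0],"delta_pos": [0,0,0]},
    {"jaw": 0.3,"rot": [0,0,0],"delta_pos": [0,0,0]},
  ],
)

```text
clock: 9.45
eef_pos: [0.4937, -0.2371, -0.0029]
tool_rot: [[-0.103, 0.995, -0.0], [0.995, 0.103, -0.0], [-0.0, -0.0, -1.0]]
ft_force: [-0.3, -0.2, 0.4]
grip_width: 0.0606
finger_force: 0.0
```

Emit:
jog_arm(
  rows=[
    {"jaw": 0.3,"rot": [0,0,0],"delta_pos": [0,0,0.15]},
    {"jaw": 0.3,"rot": [0,0,0],"delta_pos": [0,0,0.15]},
    {"jaw": 0.3,"rot": [0,0,0],"delta_pos": [0,0,0.05]},
    {"jaw": 0.3,"rot": [0,0,0],"delta_pos": [0,0,0]},
    {"jaw": 0.3,"rot": [0,0,0],"delta_pos": [0,0,0]},
  ],
)

```text
clock: 9.95
eef_pos: [0.4938, -0.2371, -0.0167]
tool_rot: [[-0.103, 0.995, -0.0], [0.995, 0.103, -0.0], [-0.0, -0.0, -1.0]]
ft_force: [-0.4, 0.2, -0.3]
grip_width: 0.061
finger_force: 0.0
```

Run:
```python
from h import *
np.set_printoptions(precision=4,suppress=True)
s=read_state();print(s["eef_pos"],s["joint_pos"])
w=viewer.read_camera("wrist");P,pl=fish(w);print(w["origin"])
im=w["image"].max(-1)
k=(im<90)&(P[...,2]<.09)&(P[...,2]>.002)&(abs(P[...,1]+.228)<.006)&(abs(P[...,0]-.493)<.07)
q=P[k];
for a,b in((.43,.49),(.495,.56)):
    r=q[(q[:,0]>a)&(q[:,0]<b)]
    if len(r):print(len(r),np.percentile(r[:,2],[0,2,10,50]),np.percentile(r[:,0],[2,98]))
```

```text
[ 0.4938 -0.2371 -0.0167] [-0.3332  0.4056  0.8621  1.9427 -0.3742  0.9604  0.8115]
[ 0.4856 -0.1598  0.1821]
1395 [0.0021 0.0214 0.0271 0.0485] [0.4508 0.4628]
1456 [0.0021 0.0214 0.0269 0.0483] [0.5231 0.5311]
```

Emit:
jog_arm(
  rows=[
    {"jaw": 0.6,"rot": [0,0,0],"delta_pos": [0,0,0]},
    {"jaw": 0.8,"rot": [0,0,0],"delta_pos": [0,0,0]},
    {"jaw": 1,"rot": [0,0,0],"delta_pos": [0,0,0]},
    {"jaw": 1,"rot": [0,0,0],"delta_pos": [0,0,0]},
    {"jaw": 1,"rot": [0,0,0],"delta_pos": [0,0,0]},
    {"jaw": 1,"rot": [0,0,0],"delta_pos": [0,0,0]},
    {"jaw": 1,"rot": [0,0,0],"delta_pos": [0,0,0]},
    {"jaw": 1,"rot": [0,0,0],"delta_pos": [0,0,0]},
  ],
)

```text
clock: 10.8
eef_pos: [0.4941, -0.237, -0.0166]
tool_rot: [[-0.103, 0.995, 0.0], [0.995, 0.103, -0.0], [-0.0, 0.0, -1.0]]
ft_force: [0.5, 0.7, 0.6]
grip_width: 0.0201
finger_force: 30.0
```

Gripped at 30 N and 20 mm opening. I'll lift and check how the candle lies in the grip.

Emit:
jog_arm(
  rows=[
    {"jaw": 1,"rot": [0,0,0],"delta_pos": [0,0,-0.2]},
    {"jaw": 1,"rot": [0,0,0],"delta_pos": [0,0,-0.4]},
    {"jaw": 1,"rot": [0,0,0],"delta_pos": [0,0,-0.6]},
    {"jaw": 1,"rot": [0,0,0],"delta_pos": [0,0,-0.6]},
    {"jaw": 1,"rot": [0,0,0],"delta_pos": [0,0,-0.5]},
    {"jaw": 1,"rot": [0,0,0],"delta_pos": [0,0,-0.2]},
    {"jaw": 1,"rot": [0,0,0],"delta_pos": [0,0,0]},
    {"jaw": 1,"rot": [0,0,0],"delta_pos": [0,0,0]},
  ],
)

```text
clock: 11.6
eef_pos: [0.4936, -0.2367, 0.083]
tool_rot: [[-0.103, 0.995, -0.0], [0.995, 0.103, 0.001], [0.001, -0.0, -1.0]]
ft_force: [1.0, 0.3, -1.4]
grip_width: 0.0201
finger_force: 30.0
```

```bash
cat > cw.py <<'E'
from h import *
np.set_printoptions(precision=4,suppress=True)
s=read_state();T=np.array(s["tool_rot"]);t=np.array(s["eef_pos"]);print(t,T.tolist(),s["finger_force"],s["ft_force"])
w=viewer.read_camera("wrist");P,pl=fish(w);np.savez("wl.npz",P=P,im=w["image"])
L=(P-t)@T   # tool coordinates
im=w["image"].astype(int)
k=(im.min(-1)>140)&(abs(L[...,1])<.02)&(abs(L[...,2]+.019)<.03)&(abs(L[...,0])<.16)
l=L[k]
for a in np.arange(-.12,.15,.015):
    q=l[(l[:,0]>a)&(l[:,0]<=a+.015)]
    if len(q)>20:print("x %.3f n %d ymid %.4f ztop %.4f"%(a+.0075,len(q),np.percentile(q[:,1],[3,97]).mean(),np.percentile(q[:,2],10)))
print("xrange",np.percentile(l[:,0],[.3,99.7]))
E
sed -i 's/L\[...,2\]+.019)<.03/L[...,2]+OFF)<.03/; s/^L=.*/OFF=-0.018+0.0;L=(P-t)@T/' cw.py
sed -i 's/OFF=-0.018+0.0/OFF=0.0637/' cw.py
python3 cw.py
```

```text
[ 0.4936 -0.2367  0.083 ] [[-0.10326260990017715, 0.9946540518183166, -0.00038806959400980375], [0.9946539040673643, 0.10326284036604166, 0.0006300183234465727], [0.0006667234466731438, -0.000320937600367642, -0.9999997262394138]] 29.998768866062164 [ 0.9813  0.3434 -1.3586]
x -0.037 n 175 ymid -0.0002 ztop -0.0637
x -0.022 n 1073 ymid -0.0003 ztop -0.0641
x -0.007 n 35 ymid 0.0025 ztop -0.0644
x 0.007 n 1306 ymid -0.0003 ztop -0.0638
x 0.023 n 1641 ymid -0.0004 ztop -0.0638
x 0.037 n 1828 ymid -0.0002 ztop -0.0638
x 0.052 n 1965 ymid -0.0004 ztop -0.0635
x 0.068 n 2005 ymid -0.0004 ztop -0.0634
x 0.083 n 2106 ymid 0.0001 ztop -0.0631
x 0.098 n 2092 ymid 0.0001 ztop -0.0638
x 0.112 n 1820 ymid -0.0002 ztop -0.0632
x 0.128 n 581 ymid -0.0005 ztop -0.0621
xrange [-0.032   0.1258]
```

Emit:
jog_arm(
  rows=[
    {"jaw": 1,"rot": [0,0,0.92],"delta_pos": [0,0,0]},
    {"jaw": 1,"rot": [0,0,0.92],"delta_pos": [0,0,0]},
    {"jaw": 1,"rot": [0,0,0.92],"delta_pos": [0,0,0]},
    {"jaw": 1,"rot": [0,0,0],"delta_pos": [0.4,-0.06,0]},
    {"jaw": 1,"rot": [0,0,0],"delta_pos": [0.8,-0.11,0]},
    {"jaw": 1,"rot": [0,0,0],"delta_pos": [0.9,-0.13,0]},
    {"jaw": 1,"rot": [0,0,0],"delta_pos": [0.9,-0.13,0]},
    {"jaw": 1,"rot": [0,0,0],"delta_pos": [0.9,-0.13,0]},
    {"jaw": 1,"rot": [0,0,0],"delta_pos": [0.9,-0.13,0]},
    {"jaw": 1,"rot": [0,0,0],"delta_pos": [0.9,-0.13,0]},
  ],
)

```text
clock: 12.65
eef_pos: [0.4916, -0.0053, 0.0824]
tool_rot: [[0.137, 0.991, -0.002], [0.991, -0.137, -0.0], [-0.001, -0.002, -1.0]]
ft_force: [0.6, 1.0, -1.0]
grip_width: 0.0199
finger_force: 30.0
```

Emit:
jog_arm(
  rows=[
    {"jaw": 1,"rot": [0,0,0],"delta_pos": [0.9,-0.13,0]},
    {"jaw": 1,"rot": [0,0,0],"delta_pos": [0.9,-0.13,0]},
    {"jaw": 1,"rot": [0,0,0],"delta_pos": [0.9,-0.13,0]},
    {"jaw": 1,"rot": [0,0,0],"delta_pos": [0.9,-0.13,0]},
    {"jaw": 1,"rot": [0,0,0],"delta_pos": [0.9,-0.13,0]},
    {"jaw": 1,"rot": [0,0,0],"delta_pos": [0.9,-0.13,0]},
    {"jaw": 1,"rot": [0,0,0],"delta_pos": [0.6,-0.09,0]},
    {"jaw": 1,"rot": [0,0,0],"delta_pos": [0.2,-0.03,0]},
    {"jaw": 1,"rot": [0,0,0],"delta_pos": [0,0,0]},
    {"jaw": 1,"rot": [0,0,0],"delta_pos": [0,0,0]},
  ],
)

```text
clock: 13.65
eef_pos: [0.4911, 0.2417, 0.0828]
tool_rot: [[0.139, 0.99, -0.001], [0.99, -0.139, -0.002], [-0.002, -0.0, -1.0]]
ft_force: [-0.4, -0.4, -0.7]
grip_width: 0.0202
finger_force: 30.0
```

```bash
python3 cw.py
python3 - <<'E'
from h import *
d=np.load("wl.npz");P=d["P"];cv2.imwrite("pics/h1.png",d["im"][:,:,::-1])
np.set_printoptions(precision=4,suppress=True)
g=np.array([.4907,.2457])
s=read_state();T=np.array(s["tool_rot"])[:2,:2];print("togo units",T.T@(g-np.array(s["eef_pos"])[:2])/.04)
# cradle board edges beside the candle from wrist depth
w=viewer.read_camera("wrist");P,pl=fish(w);p=pl(.01)
im=w["image"].astype(int);M=(im[...,0]-im[...,2]>50)&(im[...,0]>140)&(P[...,2]>.005)&(P[...,2]<.016)
L=[]
for y in np.arange(.16,.30,.01):
    k=M&(abs(p[...,1]-y)<.004)&(abs(p[...,0]-.49)<.06)
    if k.sum()>30:
        x=p[k][:,0];print(round(y,3),k.sum(),np.percentile(x,[1,99]),np.percentile(x,[1,99]).mean())
E
```

```text
[0.4911 0.2417 0.0828] [[0.1391273233494399, 0.9902742423691236, -0.0007160990702830054], [0.9902728523505242, -0.13912837495100824, -0.0017242914628055911], [-0.001807151121905829, -0.000469237413000346, -0.9999982570090175]] 29.998776018619537 [-0.3556 -0.3583 -0.6918]
x -0.037 n 115 ymid -0.0001 ztop -0.0637
x -0.022 n 967 ymid -0.0001 ztop -0.0641
x -0.007 n 29 ymid 0.0006 ztop -0.0644
x 0.007 n 1133 ymid -0.0003 ztop -0.0640
x 0.023 n 1460 ymid -0.0005 ztop -0.0639
x 0.037 n 1786 ymid -0.0005 ztop -0.0638
x 0.052 n 1954 ymid -0.0005 ztop -0.0636
x 0.068 n 2023 ymid -0.0005 ztop -0.0634
x 0.083 n 2064 ymid -0.0001 ztop -0.0631
x 0.098 n 2077 ymid 0.0001 ztop -0.0639
x 0.112 n 1802 ymid -0.0004 ztop -0.0632
x 0.128 n 563 ymid -0.0006 ztop -0.0622
xrange [-0.0312  0.1258]
togo units [ 0.1021 -0.0285]
0.21 255 [0.4518 0.52  ] 0.4859131051373954
0.22 364 [0.4529 0.5215] 0.48717802985028347
0.23 369 [0.4547 0.5228] 0.48875467968088315
0.24 385 [0.4561 0.5244] 0.49021182554737486
0.25 350 [0.4574 0.5258] 0.4916201431206732
0.26 289 [0.4588 0.5278] 0.4933044240363322
0.27 280 [0.46   0.5289] 0.49444457107046647
0.28 262 [0.4613 0.5297] 0.4954966132814315
0.29 124 [0.4624 0.4783] 0.4703821723771199
```

View pics/h1.png

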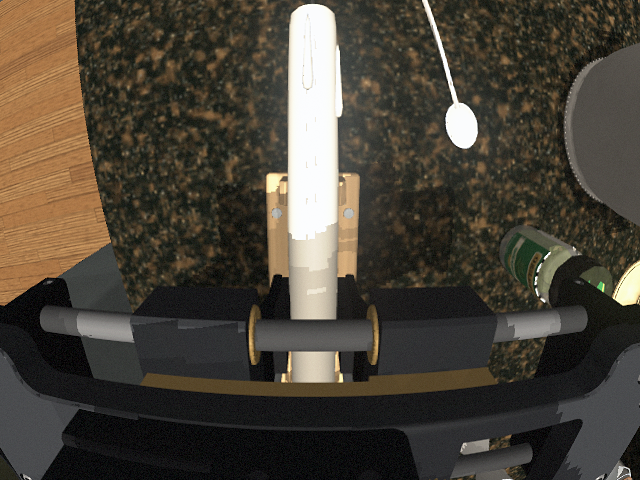

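The candle sits centred over the cradle to within about 0.5 mm, with its axis at column 313 and the front block at rows 173–205. I'll lower it into the V.

Emit:
jog_arm(
  rows=[
    {"jaw": 1,"rot": [0,0,0],"delta_pos": [0.1,-0.01,0.4]},
    {"jaw": 1,"rot": [0,0,0],"delta_pos": [0,0,0.5]},
    {"jaw": 1,"rot": [0,0,0],"delta_pos": [0,0,0.5]},
    {"jaw": 1,"rot": [0,0,0],"delta_pos": [0,0,0.4]},
    {"jaw": 1,"rot": [0,0,0],"delta_pos": [0,0,0.2]},
    {"jaw": 1,"rot": [0,0,0],"delta_pos": [0,0,0.1]},
    {"jaw": 1,"rot": [0,0,0],"delta_pos": [0,0,0.1]},
    {"jaw": 1,"rot": [0,0,0],"delta_pos": [0,0,0.1]},
    {"jaw": 1,"rot": [0,0,0],"delta_pos": [0,0,0]},
    {"jaw": 1,"rot": [0,0,0],"delta_pos": [0,0,0]},
  ],
)

```text
clock: 14.75
eef_pos: [0.4915, 0.2481, -0.0083]
tool_rot: [[0.137, 0.991, 0.001], [0.991, -0.137, 0.001], [0.001, 0.001, -1.0]]
ft_force: [0.9, 0.2, -0.5]
grip_width: 0.0198
finger_force: 30.0
```

Emit:
jog_arm(
  rows=[
    {"jaw": 1,"rot": [0,0,0],"delta_pos": [0,0,0.05]},
    {"jaw": 1,"rot": [0,0,0],"delta_pos": [0,0,0.05]},
    {"jaw": 1,"rot": [0,0,0],"delta_pos": [0,0,0.05]},
    {"jaw": 1,"rot": [0,0,0],"delta_pos": [0,0,0.03]},
    {"jaw": 1,"rot": [0,0,0],"delta_pos": [0,0,0]},
    {"jaw": 1,"rot": [0,0,0],"delta_pos": [0,0,0]},
    {"jaw": 1,"rot": [0,0,0],"delta_pos": [0,0,0]},
  ],
)

```text
clock: 15.45
eef_pos: [0.4912, 0.2479, -0.0158]
tool_rot: [[0.137, 0.991, 0.0], [0.991, -0.137, 0.0], [0.0, 0.0, -1.0]]
ft_force: [0.1, -0.3, -0.5]
grip_width: 0.0202
finger_force: 30.0
```

Emit:
jog_arm(
  rows=[
    {"jaw": 0.9,"rot": [0,0,0],"delta_pos": [0,0,0.015]},
    {"jaw": 0.7,"rot": [0,0,0],"delta_pos": [0,0,0]},
    {"jaw": 0.5,"rot": [0,0,0],"delta_pos": [0,0,0]},
    {"jaw": 0.3,"rot": [0,0,0],"delta_pos": [0,0,0]},
    {"jaw": 0.3,"rot": [0,0,0],"delta_pos": [0,0,0]},
    {"jaw": 0.3,"rot": [0,0,0],"delta_pos": [0,0,0]},
    {"jaw": 0.3,"rot": [0,0,0],"delta_pos": [0,0,0]},
    {"jaw": 0.3,"rot": [0,0,0],"delta_pos": [0,0,0]},
  ],
)

```text
clock: 16.25
eef_pos: [0.4912, 0.2479, -0.0164]
tool_rot: [[0.137, 0.991, 0.0], [0.991, -0.137, 0.0], [0.0, 0.0, -1.0]]
ft_force: [-0.6, -0.3, 0.7]
grip_width: 0.0592
finger_force: 0.0
```

```bash
python3 cw.py
```

```text
[ 0.4912  0.2479 -0.0164] [[0.1371716063000741, 0.9905472981426331, 2.3819892909325956e-05], [0.9905472958841879, -0.13717160763174516, 6.838307847928579e-05], [7.10040866303101e-05, 1.4214513790846877e-05, -0.9999999973781837]] 0.0 [-0.5773 -0.3423  0.7486]
x -0.037 n 114 ymid -0.0003 ztop -0.0636
x -0.022 n 926 ymid -0.0003 ztop -0.0639
x -0.007 n 23 ymid 0.0002 ztop -0.0646
x 0.007 n 1127 ymid -0.0001 ztop -0.0639
x 0.023 n 1456 ymid 0.0001 ztop -0.0638
x 0.037 n 1809 ymid -0.0005 ztop -0.0637
x 0.052 n 1955 ymid -0.0001 ztop -0.0636
x 0.068 n 2008 ymid -0.0001 ztop -0.0633
x 0.083 n 2057 ymid 0.0007 ztop -0.0631
x 0.098 n 2079 ymid 0.0010 ztop -0.0639
x 0.112 n 1811 ymid 0.0005 ztop -0.0634
x 0.128 n 562 ymid 0.0005 ztop -0.0623
xrange [-0.0312  0.1258]
```

The candle is bedded straight, foot at cradle y of about 28 mm. Next I'll move behind the wick end with shut fingers.

Emit:
jog_arm(
  rows=[
    {"jaw": 0.3,"rot": [0,0,0],"delta_pos": [0,0,-0.3]},
    {"jaw": 0.3,"rot": [0,0,0],"delta_pos": [0,0,-0.6]},
    {"jaw": 0.3,"rot": [0,0,0],"delta_pos": [0,0,-0.9]},
    {"jaw": 0.3,"rot": [0,0,0],"delta_pos": [0.3,0,0]},
    {"jaw": 0.5,"rot": [0,0,0],"delta_pos": [0.9,0,0]},
    {"jaw": 0.7,"rot": [0,0,0],"delta_pos": [0.9,0,0]},
    {"jaw": 1,"rot": [0,0,0],"delta_pos": [0.9,0,0]},
    {"jaw": 1,"rot": [0,0,0],"delta_pos": [0.8,0,0]},
    {"jaw": 1,"rot": [0,0,0],"delta_pos": [0.2,0,0]},
    {"jaw": 1,"rot": [0,0,0],"delta_pos": [0,0,0]},
  ],
)

```text
clock: 17.3
eef_pos: [0.5125, 0.408, 0.0552]
tool_rot: [[0.134, 0.991, -0.0], [0.991, -0.134, -0.001], [-0.001, -0.0, -1.0]]
ft_force: [0.6, -0.7, 0.5]
grip_width: 0.0207
finger_force: 0.0
```

Emit:
jog_arm(
  rows=[
    {"jaw": 1,"rot": [0,0,0],"delta_pos": [0,0,0.3]},
    {"jaw": 1,"rot": [0,0,0],"delta_pos": [0,0,0.5]},
    {"jaw": 1,"rot": [0,0,0],"delta_pos": [0,0,0.5]},
    {"jaw": 1,"rot": [0,0,0],"delta_pos": [0,0,0.4]},
    {"jaw": 1,"rot": [0,0,0],"delta_pos": [0,0,0.1]},
    {"jaw": 1,"rot": [0,0,0],"delta_pos": [0,0,0]},
    {"jaw": 1,"rot": [0,0,0],"delta_pos": [0,0,0]},
    {"jaw": 1,"rot": [0,0,0],"delta_pos": [0,0,0]},
    {"jaw": 1,"rot": [0,0,0],"delta_pos": [0,0,0]},
  ],
)

```text
clock: 18.2
eef_pos: [0.5137, 0.4069, -0.0155]
tool_rot: [[0.137, 0.991, 0.001], [0.991, -0.137, 0.001], [0.001, 0.001, -1.0]]
ft_force: [-0.1, -0.6, 0.6]
grip_width: 0.0006
finger_force: 0.0
```

Run:
```python
from h import *
np.set_printoptions(precision=4,suppress=True)
s=read_state();T=np.array(s["tool_rot"]);t=np.array(s["eef_pos"])
u=np.array([.1372,.9905]);e=np.array([.4912,.2479])+.1262*u
print(t,s["grip_width"],"rel wick end in tool",(T[:2,:2].T@(t[:2]-e)),[round(float(x),2) for x in s["ft_force"]])
print("force along cradle -y axis",np.dot(s["ft_force"][:2],u))
d=viewer.read_camera("scene");im=d["image"]
a=im[120:330,150:430,::-1];cv2.imwrite("pics/p1.png",cv2.resize(a,(760,570),interpolation=cv2.INTER_CUBIC))
```

```text
[ 0.5137  0.4069 -0.0155] 0.000605307111463462 rel wick end in tool [0.0344 0.0005] [-0.12, -0.64, 0.57]
force along cradle -y axis -0.6525865651533319
```

View pics/p1.png

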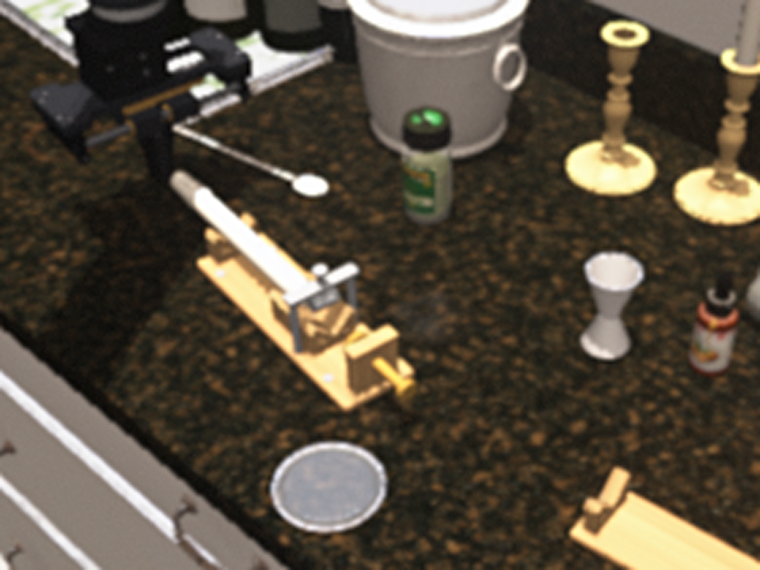

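The shut fingers stand behind the wick end at (165, 165). The candle lies in the V short of the roller arch, and jigger and coaster are untouched. Starting the push.

Emit:
jog_arm(
  rows=[
    {"jaw": 1,"rot": [0,0,0],"delta_pos": [-0.15,0,0]},
    {"jaw": 1,"rot": [0,0,0],"delta_pos": [-0.15,0,0]},
    {"jaw": 1,"rot": [0,0,0],"delta_pos": [-0.15,0,0]},
    {"jaw": 1,"rot": [0,0,0],"delta_pos": [-0.1,0,0]},
    {"jaw": 1,"rot": [0,0,0],"delta_pos": [-0.1,0,0]},
    {"jaw": 1,"rot": [0,0,0],"delta_pos": [-0.1,0,0]},
    {"jaw": 1,"rot": [0,0,0],"delta_pos": [-0.1,0,0]},
    {"jaw": 1,"rot": [0,0,0],"delta_pos": [-0.1,0,0]},
    {"jaw": 1,"rot": [0,0,0],"delta_pos": [-0.1,0,0]},
    {"jaw": 1,"rot": [0,0,0],"delta_pos": [-0.1,0,0]},
  ],
)

```text
clock: 19.25
eef_pos: [0.5068, 0.3606, -0.0164]
tool_rot: [[0.137, 0.991, 0.0], [0.991, -0.137, 0.0], [0.0, 0.0, -1.0]]
ft_force: [-0.5, 0.7, 0.4]
grip_width: 0.0008
finger_force: 0.3
```

Emit:
jog_arm(
  rows=[
    {"jaw": 1,"rot": [0,0,0],"delta_pos": [-0.08,0,0]},
    {"jaw": 1,"rot": [0,0,0],"delta_pos": [-0.08,0,0]},
    {"jaw": 1,"rot": [0,0,0],"delta_pos": [-0.08,0,0]},
    {"jaw": 1,"rot": [0,0,0],"delta_pos": [-0.08,0,0]},
    {"jaw": 1,"rot": [0,0,0],"delta_pos": [-0.08,0,0]},
  ],
)

```text
clock: 19.75
eef_pos: [0.5046, 0.3449, -0.0164]
tool_rot: [[0.137, 0.991, 0.0], [0.991, -0.137, 0.0], [0.0, 0.0, -1.0]]
ft_force: [0.2, 1.4, 0.3]
grip_width: 0.0002
finger_force: 1.2
```

```bash
cat > st.py <<'E'
from h import *
s=read_state();T=np.array(s["tool_rot"]);t=np.array(s["eef_pos"]);u=np.array([.1372,.9905])
yc=-(t[:2]-np.array([.4827,.1877]))@u
print("finger face y_c %.1f foot_est %.1f  push %.2f side %.2f z %.2f"%(yc*1e3+9.5,yc*1e3+9.5+215,s["ft_force"][:2]@u,s["ft_force"][0],s["ft_force"][2]),t)
E
python3 st.py
```

```text
finger face y_c -149.2 foot_est 65.8  push 1.43 side 0.24 z 0.30 [ 0.50456781  0.34489003 -0.01635755]
```

Emit:
jog_arm(
  rows=[
    {"jaw": 1,"rot": [0,0,0],"delta_pos": [-0.05,0,0]},
    {"jaw": 1,"rot": [0,0,0],"delta_pos": [-0.05,0,0]},
    {"jaw": 1,"rot": [0,0,0],"delta_pos": [-0.05,0,0]},
    {"jaw": 1,"rot": [0,0,0],"delta_pos": [0,0,0]},
  ],
)

```text
clock: 20.15
eef_pos: [0.5037, 0.3386, -0.0164]
tool_rot: [[0.137, 0.991, -0.0], [0.991, -0.137, -0.0], [-0.0, -0.0, -1.0]]
ft_force: [-1.0, 1.2, 1.2]
grip_width: 0.0005
finger_force: 0.7
```

```bash
python3 st.py
python3 - <<'E'
from h import *
np.set_printoptions(precision=4,suppress=True)
u=np.array([.1372,.9905])
for c in("top","scene"):
    d=viewer.read_camera(c);Q=pts(d);im=d["image"].astype(int);v,w=np.nonzero(d["range_z"]>0);col=im[v,w]
    L=np.c_[(Q[:,:2]-[.4827,.1877])@np.array([u[1],-u[0]]),-(Q[:,:2]-[.4827,.1877])@u]
    k=(abs(L[:,0])<.012)&(L[:,1]>.045)&(L[:,1]<.14)&(Q[:,2]>.03)
    for a in np.arange(.046,.14,.004):
        m=k&(L[:,1]>a)&(L[:,1]<=a+.004)
        if m.sum():print(c,round(a+.002,3),m.sum(),"z",np.median(Q[m,2]),col[m].mean(0).astype(int))
E
```

```text
finger face y_c -142.8 foot_est 72.2  push 1.09 side -0.98 z 1.22 [ 0.50368172  0.33859778 -0.01642784]
top 0.048 7 z 0.04738339818146864 [236 236 236]
top 0.052 11 z 0.07347220127752951 [237 238 239]
top 0.056 24 z 0.07742823049322611 [241 242 245]
top 0.06 32 z 0.07133724685977105 [228 229 230]
top 0.064 49 z 0.05740676955933899 [190 188 184]
top 0.068 23 z 0.04305098357971615 [232 227 217]
top 0.072 25 z 0.04220603394404865 [215 209 198]
top 0.076 2 z 0.04142431227982546 [191 183 172]
top 0.104 19 z 0.0450574322573114 [235 215 115]
top 0.108 24 z 0.04457650052387074 [219 190  89]
top 0.112 7 z 0.037948500074443725 [232 209  99]
top 0.116 8 z 0.03838015485274149 [235 218 115]
top 0.12 18 z 0.05517011394700899 [239 230 154]
top 0.124 23 z 0.05433384776399808 [242 239 169]
top 0.128 24 z 0.055277235653076295 [242 239 168]
top 0.132 29 z 0.05399745699116698 [211 193 123]
top 0.136 8 z 0.03993164338910593 [223 196  91]
top 0.14 4 z 0.0407145382648898 [226 200  87]
scene 0.048 3 z 0.03975374466095416 [208 184 159]
scene 0.052 10 z 0.07063889878511348 [217 208 200]
scene 0.056 20 z 0.07078573704998464 [219 212 204]
scene 0.06 51 z 0.06456777959663396 [175 168 162]
scene 0.064 66 z 0.058831911849026475 [165 158 152]
scene 0.068 14 z 0.044371489192223 [225 213 198]
scene 0.072 38 z 0.03687268961864382 [179 167 153]
scene 0.076 6 z 0.042211021287878625 [169 158 149]
scene 0.1 1 z 0.04556344620449426 [232 175  84]
scene 0.104 9 z 0.04635447643043966 [238 197 100]
scene 0.108 13 z 0.04629391112832315 [230 184  92]
scene 0.12 7 z 0.05510268001102958 [244 221 148]
scene 0.124 14 z 0.055756758494519 [253 242 173]
scene 0.128 15 z 0.05568466363526092 [245 230 165]
scene 0.132 71 z 0.04570855762809256 [156 123  77]
scene 0.136 12 z 0.04135295904002739 [167 133  71]
scene 0.14 2 z 0.04035063789644827 [220 181  86]
```

The foot is past the roller at cradle y of about 74, and the stop face shows at about 102–103.

Emit:
jog_arm(
  rows=[
    {"jaw": 1,"rot": [0,0,0],"delta_pos": [-0.05,0,0]},
    {"jaw": 1,"rot": [0,0,0],"delta_pos": [-0.05,0,0]},
    {"jaw": 1,"rot": [0,0,0],"delta_pos": [-0.05,0,0]},
    {"jaw": 1,"rot": [0,0,0],"delta_pos": [-0.05,0,0]},
    {"jaw": 1,"rot": [0,0,0],"delta_pos": [-0.05,0,0]},
    {"jaw": 1,"rot": [0,0,0],"delta_pos": [-0.05,0,0]},
    {"jaw": 1,"rot": [0,0,0],"delta_pos": [-0.05,0,0]},
    {"jaw": 1,"rot": [0,0,0],"delta_pos": [0,0,0]},
  ],
)

```text
clock: 21.05
eef_pos: [0.5017, 0.3245, -0.0165]
tool_rot: [[0.138, 0.99, -0.0], [0.99, -0.138, -0.0], [-0.0, -0.0, -1.0]]
ft_force: [-0.3, 0.9, 0.4]
grip_width: 0.0007
finger_force: 0.5
```

Emit:
jog_arm(
  rows=[
    {"jaw": 1,"rot": [0,0,0],"delta_pos": [-0.025,0,0]},
    {"jaw": 1,"rot": [0,0,0],"delta_pos": [-0.025,0,0]},
    {"jaw": 1,"rot": [0,0,0],"delta_pos": [-0.025,0,0]},
    {"jaw": 1,"rot": [0,0,0],"delta_pos": [-0.025,0,0]},
  ],
)

```text
clock: 21.45
eef_pos: [0.5013, 0.3212, -0.0164]
tool_rot: [[0.137, 0.991, 0.0], [0.991, -0.137, 0.0], [0.0, 0.0, -1.0]]
ft_force: [-1.0, 2.4, -0.1]
grip_width: 0.0004
finger_force: 1.1
```

```bash
python3 st.py
```

```text
finger face y_c -125.3 foot_est 89.7  push 2.25 side -1.01 z -0.07 [ 0.50128259  0.32124078 -0.01642574]
```

Emit:
jog_arm(
  rows=[
    {"jaw": 1,"rot": [0,0,0],"delta_pos": [-0.025,0,0]},
    {"jaw": 1,"rot": [0,0,0],"delta_pos": [-0.025,0,0]},
    {"jaw": 1,"rot": [0,0,0],"delta_pos": [-0.025,0,0]},
    {"jaw": 1,"rot": [0,0,0],"delta_pos": [-0.025,0,0]},
    {"jaw": 1,"rot": [0,0,0],"delta_pos": [-0.025,0,0]},
  ],
)

```text
clock: 21.95
eef_pos: [0.5006, 0.3163, -0.0164]
tool_rot: [[0.137, 0.991, 0.0], [0.991, -0.137, 0.0], [0.0, 0.0, -1.0]]
ft_force: [0.5, 2.4, 0.4]
grip_width: 0.0006
finger_force: 1.2
```

Emit:
jog_arm(
  rows=[
    {"jaw": 1,"rot": [0,0,0],"delta_pos": [-0.015,0,0]},
    {"jaw": 1,"rot": [0,0,0],"delta_pos": [-0.015,0,0]},
    {"jaw": 1,"rot": [0,0,0],"delta_pos": [-0.015,0,0]},
  ],
)

```text
clock: 22.25
eef_pos: [0.5003, 0.3145, -0.0164]
tool_rot: [[0.137, 0.991, 0.0], [0.991, -0.137, 0.0], [0.0, -0.0, -1.0]]
ft_force: [-0.1, 3.0, 0.5]
grip_width: 0.0009
finger_force: 1.2
```

```bash
python3 st.py;python3 - <<'E'
from h import *
np.set_printoptions(precision=4,suppress=True)
u=np.array([.1372,.9905])
for c in("top","scene"):
    d=viewer.read_camera(c);Q=pts(d);im=d["image"].astype(int);v,w=np.nonzero(d["range_z"]>0);col=im[v,w]
    L=np.c_[(Q[:,:2]-[.4827,.1877])@np.array([u[1],-u[0]]),-(Q[:,:2]-[.4827,.1877])@u]
    k=(abs(L[:,0])<.012)&(L[:,1]>.08)&(L[:,1]<.112)&(Q[:,2]>.03)
    for a in np.arange(.08,.112,.002):
        m=k&(L[:,1]>a)&(L[:,1]<=a+.002)
        if m.sum():print(c,round(a+.001,3),m.sum(),"z",np.median(Q[m,2]),col[m].mean(0).astype(int))
E
```

```text
finger face y_c -118.5 foot_est 96.5  push 3.00 side -0.12 z 0.47 [ 0.50034777  0.31448806 -0.01640783]
top 0.081 10 z 0.04412200033568192 [240 240 234]
top 0.083 9 z 0.04366579967645712 [240 239 231]
top 0.085 11 z 0.044667506639879395 [240 239 233]
top 0.087 9 z 0.04583728954122357 [241 240 238]
top 0.089 9 z 0.044017439013938287 [240 238 232]
top 0.091 11 z 0.043664323188260745 [240 239 235]
top 0.093 9 z 0.043528272542831425 [239 239 232]
top 0.095 10 z 0.04441784386535075 [239 238 231]
top 0.097 12 z 0.04261207959663227 [225 221 208]
top 0.099 4 z 0.03885166024308784 [216 208 184]
top 0.103 6 z 0.045876589395926426 [233 209 115]
top 0.105 14 z 0.04553995347659345 [234 211 104]
top 0.107 11 z 0.04571665215494347 [225 195  94]
top 0.109 11 z 0.04328517809255894 [209 179  85]
top 0.111 5 z 0.04211651233971514 [229 204  91]
scene 0.081 7 z 0.04529600472626283 [247 243 238]
scene 0.083 3 z 0.044119014606173845 [254 253 250]
scene 0.085 9 z 0.04482872951949546 [247 244 239]
scene 0.087 5 z 0.04533279832579029 [253 253 254]
scene 0.089 5 z 0.043275137566014865 [241 235 226]
scene 0.091 7 z 0.04604759523542856 [235 231 224]
scene 0.093 8 z 0.04539091940801865 [244 241 236]
scene 0.095 9 z 0.043959157587734055 [225 217 209]
scene 0.097 5 z 0.042747880104210045 [237 224 208]
scene 0.099 6 z 0.04480302713631856 [223 214 205]
scene 0.101 1 z 0.04627145004734523 [231 191 128]
scene 0.103 3 z 0.044711172487651885 [239 202 114]
scene 0.105 7 z 0.04649215953757091 [229 189 105]
scene 0.107 7 z 0.0465568716382484 [237 196 100]
scene 0.109 4 z 0.04761987708878612 [228 182  91]
scene 0.111 2 z 0.048266733715704724 [217 164  84]
```

Emit:
jog_arm(
  rows=[
    {"jaw": 1,"rot": [0,0,0],"delta_pos": [-0.01,0,0]},
    {"jaw": 1,"rot": [0,0,0],"delta_pos": [-0.01,0,0]},
    {"jaw": 1,"rot": [0,0,0],"delta_pos": [-0.01,0,0]},
  ],
)

```text
clock: 22.65
eef_pos: [0.5002, 0.3134, -0.0164]
tool_rot: [[0.137, 0.991, 0.0], [0.991, -0.137, 0.0], [0.0, 0.0, -1.0]]
ft_force: [-0.3, 2.1, 0.9]
grip_width: 0.0005
finger_force: 1.2
```

Emit:
jog_arm(
  rows=[
    {"jaw": 1,"rot": [0,0,0],"delta_pos": [-0.01,0,0]},
    {"jaw": 1,"rot": [0,0,0],"delta_pos": [-0.01,0,0]},
  ],
)

```text
clock: 22.85
eef_pos: [0.5001, 0.3125, -0.0164]
tool_rot: [[0.137, 0.991, 0.0], [0.991, -0.137, 0.0], [0.0, 0.0, -1.0]]
ft_force: [-0.0, 3.0, 0.0]
grip_width: 0.0004
finger_force: 1.2
```

```bash
python3 st.py
```

```text
finger face y_c -116.5 foot_est 98.5  push 3.02 side -0.00 z 0.03 [ 0.50008512  0.31253101 -0.01641926]
```

Emit:
jog_arm(
  rows=[
    {"jaw": 1,"rot": [0,0,0],"delta_pos": [-0.01,0,0]},
    {"jaw": 1,"rot": [0,0,0],"delta_pos": [-0.01,0,0]},
  ],
)

```text
clock: 23.05
eef_pos: [0.5, 0.3117, -0.0164]
tool_rot: [[0.137, 0.991, 0.0], [0.991, -0.137, 0.0], [0.0, 0.0, -1.0]]
ft_force: [-0.2, 3.0, 1.5]
grip_width: 0.0004
finger_force: 1.2
```

Emit:
jog_arm(
  rows=[
    {"jaw": 1,"rot": [0,0,0],"delta_pos": [-0.01,0,0]},
    {"jaw": 1,"rot": [0,0,0],"delta_pos": [0,0,0]},
  ],
)

```text
clock: 23.25
eef_pos: [0.4999, 0.3112, -0.0164]
tool_rot: [[0.137, 0.991, 0.0], [0.991, -0.137, -0.0], [-0.0, 0.0, -1.0]]
ft_force: [-1.1, 1.5, 0.9]
grip_width: 0.0004
finger_force: 1.1
```

Foot about 99.9 by dead reckoning. Continuing gently.

Emit:
jog_arm(
  rows=[
    {"jaw": 1,"rot": [0,0,0],"delta_pos": [-0.01,0,0]},
    {"jaw": 1,"rot": [0,0,0],"delta_pos": [-0.005,0,0]},
  ],
)

```text
clock: 23.45
eef_pos: [0.4999, 0.3107, -0.0164]
tool_rot: [[0.137, 0.991, 0.0], [0.991, -0.137, 0.0], [0.0, 0.0, -1.0]]
ft_force: [-0.4, 3.0, 1.1]
grip_width: 0.0007
finger_force: 1.3
```

Emit:
jog_arm(
  rows=[
    {"jaw": 1,"rot": [0,0,0],"delta_pos": [-0.01,0,0]},
    {"jaw": 1,"rot": [0,0,0],"delta_pos": [0,0,0]},
  ],
)

```text
clock: 23.65
eef_pos: [0.4998, 0.3103, -0.0164]
tool_rot: [[0.137, 0.991, 0.0], [0.991, -0.137, 0.0], [0.0, 0.0, -1.0]]
ft_force: [-0.8, 2.7, 1.1]
grip_width: 0.001
finger_force: 1.2
```

Emit:
jog_arm(
  rows=[
    {"jaw": 1,"rot": [0,0,0],"delta_pos": [-0.01,0,0]},
    {"jaw": 1,"rot": [0,0,0],"delta_pos": [0,0,0]},
  ],
)

```text
clock: 23.85
eef_pos: [0.4997, 0.3099, -0.0164]
tool_rot: [[0.137, 0.991, -0.0], [0.991, -0.137, 0.0], [0.0, -0.0, -1.0]]
ft_force: [-2.0, 2.5, 0.8]
grip_width: 0.0005
finger_force: 1.2
```

Emit:
jog_arm(
  rows=[
    {"jaw": 1,"rot": [0,0,0],"delta_pos": [-0.01,0,0]},
    {"jaw": 1,"rot": [0,0,0],"delta_pos": [0,0,0]},
  ],
)

```text
clock: 24.05
eef_pos: [0.4997, 0.3098, -0.0164]
tool_rot: [[0.137, 0.991, 0.0], [0.991, -0.137, 0.0], [0.0, 0.0, -1.0]]
ft_force: [-0.7, 3.7, -0.5]
grip_width: 0.0005
finger_force: 1.6
```

Emit:
jog_arm(
  rows=[
    {"jaw": 1,"rot": [0,0,0],"delta_pos": [-0.01,0,0]},
    {"jaw": 1,"rot": [0,0,0],"delta_pos": [0,0,0]},
  ],
)

```text
clock: 24.25
eef_pos: [0.4998, 0.3098, -0.0163]
tool_rot: [[0.137, 0.991, 0.001], [0.991, -0.137, 0.001], [0.001, 0.0, -1.0]]
ft_force: [-0.1, 5.3, -0.6]
grip_width: 0.0005
finger_force: 2.3
```

Emit:
jog_arm(
  rows=[
    {"jaw": 1,"rot": [0,0,0],"delta_pos": [-0.01,0,0]},
    {"jaw": 1,"rot": [0,0,0],"delta_pos": [0,0,0]},
  ],
)

```text
clock: 24.45
eef_pos: [0.4999, 0.3098, -0.0162]
tool_rot: [[0.137, 0.991, 0.001], [0.991, -0.137, 0.001], [0.002, 0.001, -1.0]]
ft_force: [-0.1, 5.7, -1.0]
grip_width: 0.0001
finger_force: 2.7
```

Emit:
jog_arm(
  rows=[
    {"jaw": 1,"rot": [0,0,0],"delta_pos": [-0.008,0,0]},
    {"jaw": 1,"rot": [0,0,0],"delta_pos": [0,0,0]},
    {"jaw": 1,"rot": [0,0,0],"delta_pos": [0,0,0]},
  ],
)

```text
clock: 24.75
eef_pos: [0.4999, 0.3098, -0.0162]
tool_rot: [[0.137, 0.991, 0.001], [0.991, -0.137, 0.002], [0.002, 0.001, -1.0]]
ft_force: [0.4, 6.0, -0.2]
grip_width: 0.0004
finger_force: 3.0
```

Emit:
jog_arm(
  rows=[
    {"jaw": 1,"rot": [0,0,0],"delta_pos": [-0.01,0,0]},
    {"jaw": 1,"rot": [0,0,0],"delta_pos": [0,0,0]},
    {"jaw": 1,"rot": [0,0,0],"delta_pos": [0,0,0]},
  ],
)

```text
clock: 25.05
eef_pos: [0.4999, 0.3098, -0.0161]
tool_rot: [[0.136, 0.991, 0.001], [0.991, -0.136, 0.002], [0.003, 0.001, -1.0]]
ft_force: [1.5, 6.7, -1.4]
grip_width: 0.0003
finger_force: 3.3
```

Emit:
jog_arm(
  rows=[
    {"jaw": 1,"rot": [0,0,0],"delta_pos": [-0.008,0,0]},
    {"jaw": 1,"rot": [0,0,0],"delta_pos": [0,0,0]},
    {"jaw": 1,"rot": [0,0,0],"delta_pos": [0,0,0]},
    {"jaw": 1,"rot": [0,0,0],"delta_pos": [0,0,0]},
  ],
)

```text
clock: 25.45
eef_pos: [0.4999, 0.3098, -0.016]
tool_rot: [[0.136, 0.991, 0.002], [0.991, -0.136, 0.003], [0.003, 0.001, -1.0]]
ft_force: [-0.4, 6.7, -1.2]
grip_width: 0.0006
finger_force: 3.5
```

Emit:
jog_arm(
  rows=[
    {"jaw": 1,"rot": [0,0,0],"delta_pos": [-0.015,0,0]},
    {"jaw": 1,"rot": [0,0,0],"delta_pos": [0,0,0]},
    {"jaw": 1,"rot": [0,0,0],"delta_pos": [0,0,0]},
    {"jaw": 1,"rot": [0,0,0],"delta_pos": [0,0,0]},
  ],
)

```text
clock: 25.85
eef_pos: [0.4999, 0.3099, -0.0158]
tool_rot: [[0.136, 0.991, 0.002], [0.991, -0.136, 0.004], [0.004, 0.002, -1.0]]
ft_force: [1.2, 7.9, -0.5]
grip_width: 0.0002
finger_force: 4.0
```

Emit:
jog_arm(
  rows=[
    {"jaw": 1,"rot": [0,0,0],"delta_pos": [-0.012,0,0]},
    {"jaw": 1,"rot": [0,0,0],"delta_pos": [0,0,0]},
    {"jaw": 1,"rot": [0,0,0],"delta_pos": [0,0,0]},
    {"jaw": 1,"rot": [0,0,0],"delta_pos": [0,0,0]},
  ],
)

```text
clock: 26.25
eef_pos: [0.5, 0.3099, -0.0157]
tool_rot: [[0.136, 0.991, 0.002], [0.991, -0.136, 0.004], [0.005, 0.002, -1.0]]
ft_force: [0.9, 7.9, -0.3]
grip_width: 0.0003
finger_force: 4.4
```

The push has risen from about 2.9 N of drag to about 8.5–9 N with no travel, so roughly 6 N is on the stop. I'll hold briefly, then withdraw.

Emit:
jog_arm(
  rows=[
    {"jaw": 1,"rot": [0,0,0],"delta_pos": [-0.005,0,0]},
    {"jaw": 1,"rot": [0,0,0],"delta_pos": [0,0,0]},
    {"jaw": 1,"rot": [0,0,0],"delta_pos": [0,0,0]},
    {"jaw": 1,"rot": [0,0,0],"delta_pos": [0,0,0]},
    {"jaw": 1,"rot": [0,0,0],"delta_pos": [0,0,0]},
  ],
)

```text
clock: 26.75
eef_pos: [0.5, 0.3099, -0.0157]
tool_rot: [[0.136, 0.991, 0.003], [0.991, -0.136, 0.005], [0.005, 0.002, -1.0]]
ft_force: [1.3, 8.5, -0.3]
grip_width: 0.0003
finger_force: 4.5
```

Emit:
jog_arm(
  rows=[
    {"jaw": 1,"rot": [0,0,0],"delta_pos": [0.05,0,0]},
    {"jaw": 1,"rot": [0,0,0],"delta_pos": [0.1,0,0]},
    {"jaw": 1,"rot": [0,0,0],"delta_pos": [0.3,0,0]},
    {"jaw": 1,"rot": [0,0,0],"delta_pos": [0.5,0,0]},
    {"jaw": 1,"rot": [0,0,0],"delta_pos": [0.3,0,0]},
    {"jaw": 1,"rot": [0,0,0],"delta_pos": [0,0,-0.6]},
    {"jaw": 1,"rot": [0,0,0],"delta_pos": [0,0,-0.9]},
    {"jaw": 1,"rot": [0,0,0],"delta_pos": [0,0,-0.9]},
    {"jaw": 1,"rot": [0,0,0],"delta_pos": [0,0,0]},
    {"jaw": 1,"rot": [0,0,0],"delta_pos": [0,0,0]},
  ],
)

```text
clock: 27.75
eef_pos: [0.5067, 0.3561, 0.0803]
tool_rot: [[0.137, 0.991, 0.001], [0.991, -0.137, 0.001], [0.001, 0.001, -1.0]]
ft_force: [-0.1, -0.3, -0.7]
grip_width: 0.0006
finger_force: 0.0
```

Run:
```python
from h import *
np.set_printoptions(precision=4,suppress=True)
u=np.array([.1372,.9905])
for c in("top","scene"):
    d=viewer.read_camera(c);Q=pts(d);im=d["image"].astype(int);v,w=np.nonzero(d["range_z"]>0);col=im[v,w]
    L=np.c_[(Q[:,:2]-[.4827,.1877])@np.array([u[1],-u[0]]),-(Q[:,:2]-[.4827,.1877])@u]
    k=(abs(L[:,0])<.015)&(L[:,1]>.09)&(L[:,1]<.112)&(Q[:,2]>.03)
    for a in np.arange(.094,.112,.002):
        m=k&(L[:,1]>a)&(L[:,1]<=a+.002)
        if m.sum():print(c,round(a+.001,3),m.sum(),"z",np.median(Q[m,2]),col[m].mean(0).astype(int))
    iv=(col.min(1)>150)&(col[:,0]-col[:,2]<60)&(Q[:,2]>.038)&(Q[:,2]<.06)&(abs(L[:,0])<.02)
    for a in(-.11,-.06,-.02,.02,.09):
        m=iv&(abs(L[:,1]-a)<.012)
        if m.sum():print(" cand",a,m.sum(),"x",np.median(L[m,0]),"top",np.percentile(Q[m,2],90))
a=d["image"][150:300,200:340,::-1];cv2.imwrite("pics/f1.png",cv2.resize(a,(560,600),interpolation=cv2.INTER_CUBIC))
```

```text
top 0.095 10 z 0.04356441465086269 [240 240 233]
top 0.097 11 z 0.043721898966716743 [241 240 234]
top 0.099 10 z 0.04457046926785235 [239 238 229]
top 0.101 10 z 0.0435479760271984 [237 233 217]
top 0.103 9 z 0.044673624010932445 [234 222 177]
top 0.105 11 z 0.04561514594449667 [231 209 125]
top 0.107 14 z 0.045792215063336195 [226 199  96]
top 0.109 11 z 0.04352465543440087 [209 178  89]
top 0.111 5 z 0.04158883459019602 [229 203  91]
 cand -0.11 31 x 0.002678460374872275 top 0.04591323860236174
 cand -0.06 107 x 0.0017780178076644713 top 0.04693537470268177
 cand -0.02 112 x 0.0022875059279501495 top 0.047404731480677385
 cand 0.02 114 x 0.0015409957847007188 top 0.04760667555219922
 cand 0.09 116 x 0.001025136103874144 top 0.04730614658566623
scene 0.095 5 z 0.045123130294232094 [254 253 251]
scene 0.097 7 z 0.04413335312633704 [251 249 246]
scene 0.099 9 z 0.04181770065881807 [222 211 196]
scene 0.101 2 z 0.04458192668329258 [251 248 235]
scene 0.103 7 z 0.045705342878036626 [238 222 174]
scene 0.105 3 z 0.04744790415004296 [247 225 165]
scene 0.107 7 z 0.046621037044112024 [240 202 106]
scene 0.109 7 z 0.04635856213383194 [220 173  90]
 cand -0.11 14 x -0.0039864602225730935 top 0.04661678852393262
 cand -0.06 48 x -0.0055944352261172985 top 0.04628227670191885
 cand -0.02 53 x -0.005609873326092122 top 0.04668852346629078
 cand 0.02 43 x -0.00538439958057425 top 0.047258657330205844
 cand 0.09 67 x -0.006071250471468968 top 0.047351635299444216
```

View pics/f1.png

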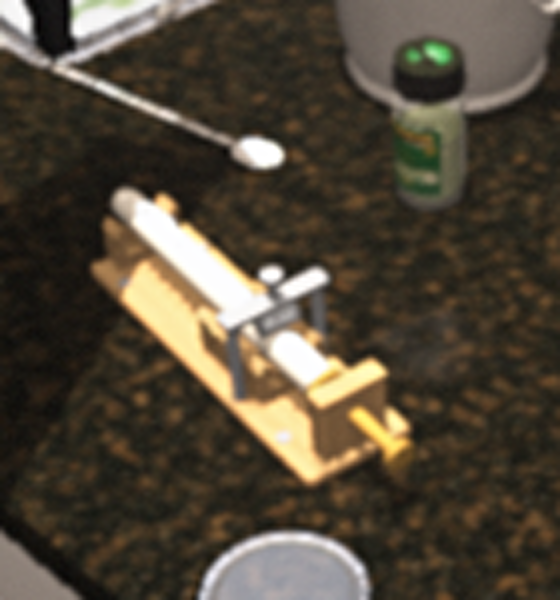

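The candle lies bedded and level under the roller arch, with its foot on the brass disc at about (318, 375) and the stop still at about 103 mm. I'm handing in.

```bash
python3 -c "
from plant import job
print(job.close_job())"
```

```text
the job is handed in; nothing more can be done
None
```

The candle lies bedded in the cradle under the roller, its foot against the back stop. I pressed it there with about 5.6 N (8.5 N at the wrist less about 2.9 N of drag); the stop shows no movement in the images, the jigger and coaster were left alone, and the job is handed in with no verdict returned. The reported TCP height read about 37 mm low, so my first grasp closed on air above the candle, and I corrected all later heights from the wrist camera.

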